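# Mount the cast figures on their plinths

### The job

Mount the four plaster figures for display: stand each one on the plinth whose top has the shape of its foot and is just a little larger, in the middle, so that an even narrow border of wood shows all round, with the straight sides of the square and oblong feet parallel to those of their plinths (which way a figure looks does not matter). The casts are brittle, so set them down without dropping or tipping them, and leave the plinths, the glass and the jar standing where they are.

Things in the scene. Friction and masses are not known exactly. Their poses are not given: they have to be found in the camera images.
- serpent: Off-white plaster sea serpent with small antlers, 103 mm high, on a round foot 66 mm across, 8 mm thick. Neck, 42 to 75 mm up, is a 27 mm round bar centred 3 to 7 mm behind the origin (+x): grip across y, 58 mm up. Head reaches 36 mm forward, antlers 21 mm back; the top is under 30 mm wide across y. 100 to 170 g. Origin: centre of the foot's underside, z up; it looks along -x.
- owl: Off-white plaster owl, 102 mm high, on a square foot 56 x 56 mm, 8 mm thick, sides along x and y. The round body is 43 mm in diameter between 28 and 58 mm above the underside: grip it 48 mm up, from any side. 135 to 235 g. Origin: centre of the foot's underside, z up; it looks along -x.
- bear: Off-white plaster walking bear, 76 mm high, on an oblong foot 84 mm (x) by 48 mm (y), 8 mm thick. Flat body sides 34 mm apart across y, from 33 to 67 mm up and from 19 mm forward to 33 mm behind the origin: grip across y over the origin, 52 mm up. 150 to 260 g. Origin: centre of the foot's underside, z up; it looks along -x.
- penguin: Off-white plaster penguin, 82 mm high, smallest of the four, on a round foot 42 mm across, 8 mm thick. The round body is 33 to 34 mm in diameter between 17 and 52 mm above the underside: grip it 43 mm up, from any side. 60 to 105 g. Origin: centre of the foot's underside, z up; it looks along -x.
- plinth_large_round: The larger of two round display plinths, top 86 mm across, cut for the round 66 mm foot (10 mm of wood shows all round). Dark wood, weighted, loose, 35 mm high (top at z = 35 mm): base slab 8 mm high and 4 mm wider on every side, then straight sides. Origin: centre of its underside, z up.
- plinth_small_round: The smaller of two round display plinths, top 62 mm across, cut for the round 42 mm foot (10 mm of wood shows all round). Dark wood, weighted, loose, 35 mm high (top at z = 35 mm): base slab 8 mm high and 4 mm wider on every side, then straight sides. Origin: centre of its underside, z up.
- plinth_square: Square display plinth, top 76 x 76 mm, sides along x and y, cut for the 56 mm square foot (10 mm of wood shows all round). Dark wood, weighted, loose, 35 mm high (top at z = 35 mm): base slab 8 mm high and 4 mm wider on every side, then straight sides. Origin: centre of its underside, z up.
- plinth_oblong: Oblong display plinth, top 104 mm (x) by 68 mm (y), cut for the 84 x 48 mm foot (10 mm of wood shows all round). Dark wood, weighted, loose, 35 mm high (top at z = 35 mm): base slab 8 mm high and 4 mm wider on every side, then straight sides. Origin: centre of its underside, z up.
- tumbler: Empty drinking glass standing on the bench, 90 mm high, 68 mm across at the rim; not part of the job. Origin: centre of its underside.
- varnish_jar: Closed jar with a paper label and a black cap on the bench, 70 mm high, 56 mm across; not part of the job. Origin: centre of its underside.
Mind the look-alikes: they are no part of the job. What is shaped like the penguin but blue, orange or turquoise is not meant.

How it is judged (in metres and radians):
At the end, for the whole second after the job is handed in: Each figure flat on its own plinth (foot 32 to 38 mm up), within 10 mm of its centre, upright within 0.1 rad, released, at rest; bear and owl parallel to their plinths within 0.2 rad (half or quarter turns allowed); plinths upright; plinths, glass and jar within 30 mm of where they stood (horizontal distance between serpent and plinth_large_round below 0.01 m and z of serpent in the frame of plinth_large_round between 0.032 and 0.038 m and angle between each of serpent, plinth_large_round, owl, plinth_square, bear, plinth_oblong, penguin, plinth_small_round's own z axis and vertical below 0.1 rad and linear speed of each of serpent, owl, bear, penguin below 0.02 m/s and angular speed of each of serpent, owl, bear, penguin below 0.2 rad/s and contact force between each of serpent, owl, bear, penguin and the fingers below 0.1 N and distance of each of plinth_large_round, plinth_square, plinth_oblong, plinth_small_round, tumbler, varnish_jar from where it was at the start of the episode below 0.03 m and horizontal distance between owl and plinth_square below 0.01 m and z of owl in the frame of plinth_square between 0.032 and 0.038 m and horizontal distance between bear and plinth_oblong below 0.01 m and z of bear in the frame of plinth_oblong between 0.032 and 0.038 m and horizontal distance between penguin and plinth_small_round below 0.01 m and z of penguin in the frame of plinth_small_round between 0.032 and 0.038 m and angle between the x axis of bear and the x axis of plinth_oblong, either way round below 0.2 rad and (angle between the x axis of owl and the x axis of plinth_square, either way round below 0.2 rad or angle between the x axis of owl and the y axis of plinth_square, either way round below 0.2 rad)); the robot touches nothing.
It fails at once if a figure is dropped or thrown: faster than 0.5 m/s with no finger on it (a fall of about 13 mm) ((linear speed of serpent above 0.5 m/s and contact force between serpent and the fingers below 0.05 N) or (linear speed of owl above 0.5 m/s and contact force between owl and the fingers below 0.05 N) or (linear speed of bear above 0.5 m/s and contact force between bear and the fingers below 0.05 N) or (linear speed of penguin above 0.5 m/s and contact force between penguin and the fingers below 0.05 N)).
It fails at once if a figure is tipped over (more than 40 degrees) (angle between any of serpent, owl, bear, penguin's own z axis and vertical above 0.7 rad).
It fails at once if a plinth, the glass or the jar is shifted more than 40 mm (distance of any of plinth_large_round, plinth_square, plinth_oblong, plinth_small_round, tumbler, varnish_jar from where it was at the start of the episode above 0.04 m).
It also fails if it takes over 112 s, if anything falls off the work surface, if the arm or the gripper's body presses on something with over 40 N, if the wrist force passes 120 N, or if a joint passes its speed limit or range.

### The arm

A 6-joint arm with a two-finger parallel gripper is mounted at the origin on the work surface. World frame = base frame: x ahead of the robot, y to its left, z up, the work surface at z = 0. Lengths are in mm, angles in rad, forces in N, time in s.
With the tool pointing down it reaches from about 350 to 775 mm from the base axis. Payload 7.3 kg.
Tool frame: the origin (TCP) lies midway between the tips of the shut fingers; the grasp point (between the pads) lies arm.grasp_offset behind it (arm.grasp_offset is the distance from the TCP to the grasp point, in mm); z points along the fingers, y is the line along which they close (so a half turn about z gives the same grasp; the last joint's range is limited). The gripper opens to 92 mm and grips with 3 to 60 N. Pads are 19 mm wide; open, the fingers measure 130 mm over their backs; the gripper's body (75 mm by 190 mm) begins 47 mm behind the grasp point.
Start: joints at [-1.316, 0.342, 1.524, -0, 1.275, -0.146], TCP at [204.855, -483.404, 226.741] pointing down, gripper open.
Joint ranges: [-2.53, 2.53], [-0.77, 2.02], [0.04, 2.7], [-1, 4.14], [0.28, 2.66], [-3.11, 3.11]. Speed limits (rad/s): [2.57, 2.57, 3.14, 3.14, 3.14, 3.14].

### API

Orientations are given as [roll, pitch, yaw] about the fixed x, y, z axes, in that order (R = Rz(yaw) Ry(pitch) Rx(roll)).
In Python, from plant import arm, camera, calibration, find_in gives the robot as it stands.
- The arm moves only by the tool apply_moves, never from a script. Its argument "moves" is a list of rows, each an object of numbers: "gripper": the closure, from -1 (fully open) to 1 (shut), so that 0 is half open; "dx", "dy", "dz": the shift along the tool's x, y, z each as a share of 0.2 m, from -1 to 1; "ax", "ay", "az": the turn, a rotation vector about the tool's x, y, z each as a share of 2 rad, from -1 to 1. In form: [{"gripper": .., "dx": .., "dy": .., "dz": .., "ax": .., "ay": .., "az": ..}, ...]. A call has 1 to 8 rows; each row is the pose to reach, as a shift and turn from the pose commanded when the call began, along the tool's axes at that moment; what a row does not reach only later rows make up. A row lasts 1/12 s, in which the tool goes at most 41.7 mm and 7.16 degrees, less where a joint would pass 70% of its speed; a pose out of reach is approached as far as the arm can. A call with a number of a shift or a turn outside -1 to 1 is refused whole. A call with a gripper value outside its range is refused whole. The fingers move at their own pace and stop on an object; the grip force is fixed at half the most. Time passes only in rows, so rows that repeat a pose let the fingers close. It gives the time, the measured TCP pose, the force, the opening and the grip force at its end, in the units of the state.
- arm.get_state(): the state, without advancing time (a new reading comes with each control period).
- camera(name): name is "scene" or "top" or "wrist"; returns the picture (480x640x3 uint8, red, green, blue); there is no depth.
- calibration(name): a dict with "mtx" (3x3 intrinsics, pixels), "R" (3x3) and "t" (3): a world point X has camera coordinates R X + t. Camera axes: x right, y down, z forward; pixel columns grow to the right and rows downward; lengths in mm; the calibration is good to about 2 mm. A picture is of the moment at which its call begins: read the wrist's pose just before it. calibration takes no time and is no camera call; for the wrist camera it gives the pose at the moment of the call.
- arm.sign_off(): hands the job in; it is judged then, once.
Trained networks look in the newest picture that a camera, given by its name, has taken for a name from the list of things; names that differ only in an ending like _2 or _b are one class to them, and where a whole thing is asked for, a point or a joint stands for the part that bears it (a point fixed in the world has none). Each returns a list of dicts, best first, with "p" (0 to 1); they miss things now and then, are a little off and sometimes report something else, mostly with a low value. They report only what shows in the picture. A call takes as long as a camera call. They do not tell look-alikes from the thing itself.
- find_in(camera, label): "extent" ([left, top, width, height] in pixels, round what is visible of it).
The state is a dict: "time_s": time; "qpos": joint angles; "joint_velocities": joint speeds; "tau": joint torques, N m; "ee_pos": TCP position; "eef_rot": TCP orientation; "wrist_force": force on the tool from outside, world axes, zero at the start; "moment": the same for the moment, N m; "width": opening from 0.0 (shut) to 1.0 (fully open); "grip_force": force on a finger pad.
Only numpy, scipy, OpenCV 4.12 (cv2) and the standard library are available. Lean on these libraries where they do the work, as an engineer would, in place of code of your own. Each camera call takes 0.05 s, during which the arm holds its last target. There are 200 camera calls.

## Working session

There is one attempt and no reset: what is moved stays moved. The work goes in short steps, Python scripts to look and compute and a tool call to move; the robot and the scene stay as the last step left them, time stands still between calls to the robot, and variables do not carry over. Pictures are saved under pics/ and viewed, at most 14 in all, crops included, and the job is handed in when it is done.

Besides the shell and the picture viewer there is one more tool, called as name(argument=value, ...) on one line, values as JSON. apply_moves: Moves the arm, as the interface text tells. Its arguments: {"type":"object","properties":{"moves":{"type":"array","items":{"type":"object","properties":{"gripper":{"type":"number"},"dx":{"type":"number","minimum":-1,"maximum":1},"dy":{"type":"number","minimum":-1,"maximum":1},"dz":{"type":"number","minimum":-1,"maximum":1},"ax":{"type":"number","minimum":-1,"maximum":1},"ay":{"type":"number","minimum":-1,"maximum":1},"az":{"type":"number","minimum":-1,"maximum":1}}}}},"required":["moves"]}

```bash
ls; mkdir -p pics; python3 - <<'E'
from plant import arm,camera,calibration,find_in
import cv2,numpy as np
print(arm.get_state(), arm.grasp_offset)
for n in ("top","scene"):
    im=camera(n); cv2.imwrite(f"pics/{n}0.png",im[:,:,::-1])
    c=calibration(n); print(n,c)
    for l in ["serpent","owl","bear","penguin","plinth_large_round","plinth_small_round","plinth_square","plinth_oblong","tumbler","varnish_jar"]:
        print(l,[(np.round(d["extent"]).tolist(),round(d["p"],2)) for d in find_in(n,l)][:5])
E
```

```text
pics
{'time_s': 0.0, 'qpos': array([-1.31604770e+00,  3.42732338e-01,  1.52499586e+00,  2.18978669e-06,
        1.27541154e+00, -1.46031217e-01]), 'joint_velocities': array([-0.00020887,  0.00163406, -0.00092482, -0.0009464 ,  0.00112176,
       -0.00108422]), 'tau': array([ 2.44414550e-03, -4.31234765e+01, -2.44215578e+01,  7.20574474e-02,
        5.58462983e-02, -1.17545346e-04]), 'ee_pos': array([ 204.72540501, -483.00208893,  226.04736465]), 'eef_rot': array([-3.14006235e+00, -2.27191023e-04,  4.00779032e-01]), 'wrist_force': array([ 0.09136348, -0.92198279,  0.05338926]), 'moment': array([-0.00307688, -0.0236589 ,  0.01353127]), 'grip_force': 0.0, 'width': 1.001113754485548} 18.8
top {'mtx': array([[463.70605201,   0.        , 318.70157858],
       [  0.        , 463.70605201, 239.33964152],
       [  0.        ,   0.        ,   1.        ]]), 'R': array([[ 0.00210931, -0.99994859, -0.00991765],
       [-0.9948128 , -0.00108963, -0.10171677],
       [ 0.10170073,  0.01008076, -0.99476396]]), 't': array([ -6.10294304, 481.23019106, 854.83539273])}
serpent [([449.0, 265.0, 45.0, 3
[... 898 characters left out ...]
7088, -235.16550677, 1816.8443548 ])}
serpent [([216.0, 169.0, 23.0, 38.0], 0.65), ([336.0, 232.0, 50.0, 40.0], 0.52)]
owl [([267.0, 200.0, 19.0, 42.0], 0.71)]
bear [([216.0, 236.0, 34.0, 48.0], 0.57), ([336.0, 231.0, 48.0, 40.0], 0.17)]
penguin [([460.0, 200.0, 17.0, 34.0], 0.95), ([404.0, 219.0, 14.0, 35.0], 0.59), ([440.0, 217.0, 19.0, 38.0], 0.56), ([434.0, 244.0, 18.0, 38.0], 0.56), ([451.0, 288.0, 31.0, 31.0], 0.26)]
plinth_large_round [([142.0, 201.0, 37.0, 26.0], 0.92)]
plinth_small_round []
plinth_square [([334.0, 233.0, 49.0, 39.0], 0.89)]
plinth_oblong [([318.0, 270.0, 61.0, 48.0], 0.89)]
tumbler [([398.0, 277.0, 38.0, 55.0], 0.92)]
varnish_jar [([161.0, 220.0, 29.0, 41.0], 0.94)]
```

View pics/top0.png

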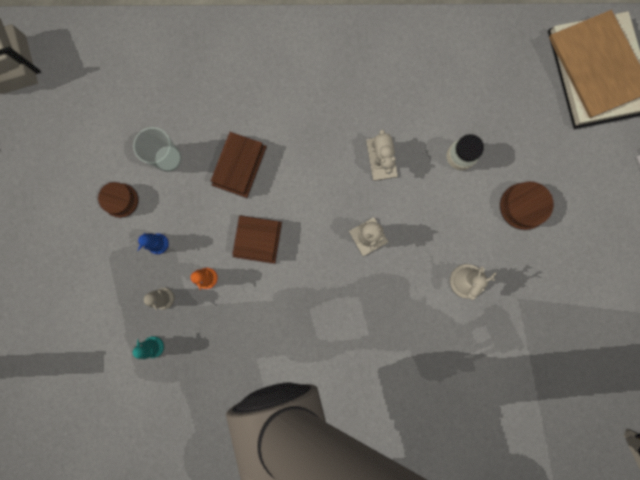

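View pics/scene0.png

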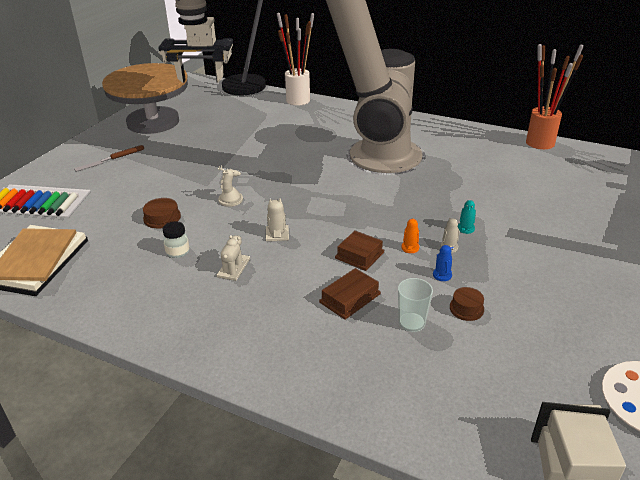

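The top picture shows the plinths: oblong (238,164), square (257,239), small round (118,198) and large round (527,205). The figures are the bear (382,157), owl (370,236) and serpent (472,281). The glass is at (153,145) and the jar at (466,150). 

The penguin-shaped candidates are blue (152,243), orange (205,278), off-white (158,298) and turquoise (148,348). Only the off-white one fits. An enlarged crop should confirm it.

```bash
cat > h.py <<'E'
import cv2,numpy as np
from scipy.optimize import minimize
from plant import arm,camera,calibration,find_in
SH={"plinth_large_round":("r",86),"plinth_small_round":("r",62),"plinth_square":("s",76,76),"plinth_oblong":("s",104,68),
"serpent":("r",66),"penguin":("r",42),"owl":("s",56,56),"bear":("s",84,48)}
def outline(n,grow=0):
    s=SH[n]
    if s[0]=="r":
        a=np.arange(0,2*np.pi,.1); return (s[1]/2+grow)*np.c_[np.cos(a),np.sin(a)]
    x,y=s[1]/2+grow,s[2]/2+grow
    return np.array([[x,y],[-x,y],[-x,-y],[x,-y]])
def proj(c,P):
    q=P@c["R"].T+c["t"]; q=q@c["mtx"].T; return q[:,:2]/q[:,2:]
def ray(c,uv,z):
    d=c["R"].T@np.linalg.inv(c["mtx"])@np.array([uv[0],uv[1],1.]); o=-c["R"].T@c["t"]
    return (o+d*(z-o[2])/d[2])[:2]
def pts(n,p,z,grow=0):
    c,s=np.cos(p[2]),np.sin(p[2]); q=outline(n,grow)@np.array([[c,s],[-s,c]])+p[:2]
    return np.c_[q,np.full(len(q),z)]
def parts(n,c,p):
    if n.startswith("plinth"):
        return [np.r_[proj(c,pts(n,p,0,4)),proj(c,pts(n,p,8,4))],np.r_[proj(c,pts(n,p,8)),proj(c,pts(n,p,35))]]
    return [np.r_[proj(c,pts(n,p,0)),proj(c,pts(n,p,8))]]
def render(n,c,p,o,S,shape):
    m=np.zeros(shape,np.uint8)
    for q in parts(n,c,p):
        h=cv2.convexHull(((q-o)*S*16).astype(np.int32)); cv2.fillConvexPoly(m,h,255,cv2.LINE_8,4)
    return m
E
python3 - <<'E'
from h import *
im=cv2.imread("pics/top0.png"); c=calibration("top")
for n,b in {"plinth_large_round":(527,205),"plinth_small_round":(118,198),"plinth_square":(257,239),"plinth_oblong":(238,164)}.items():
    S=6;R=50;o=np.array(b)-R
    cr=cv2.resize(im[o[1]:o[1]+2*R,o[0]:o[0]+2*R],None,fx=S,fy=S,interpolation=cv2.INTER_CUBIC).astype(int)
    m=((cr[:,:,2]-cr[:,:,0])>18).astype(np.uint8)*255
    k,l,st,_=cv2.connectedComponentsWithStats(m); m=(l==1+np.argmax(st[1:,4])).astype(np.uint8)*255
    best=None
    for y0 in ([0] if SH[n][0]=="r" else np.arange(-1.4,1.6,.35)):
        f=lambda p:(render(n,c,p,o-.5+.5/S,S,m.shape)!=m).mean()
        r=minimize(f,[*ray(c,b,20),y0],method="Nelder-Mead",options=dict(initial_simplex=np.array([[*ray(c,b,20),y0]]*4)+np.r_[np.zeros((1,3)),np.diag([8,8,.2])],xatol=.1,fatol=1e-5))
        if best is None or r.fun<best.fun: best=r
    print(n,best.x.round(2),round(best.fun,4),(m>0).mean().round(3))
for n,b in {"serpent":(466,282),"penguin":(163,298),"owl":(368,241),"bear":(382,165),"tumbler":(167,158),"jar":(460,157)}.items(): print(n,ray(c,b,4).round())
w=calibration("wrist");st=arm.get_state();print("wristcam",-w["R"].T@w["t"],w["R"].T[:,2],w["mtx"][0,0],st["ee_pos"])
cr=lambda x,y,a,b,S:cv2.resize(im[y:y+b,x:x+a],None,fx=S,fy=S,interpolation=cv2.INTER_CUBIC)
A=cr(90,220,130,150,4);B=cr(345,125,65,150,4)
cv2.imwrite("pics/crop1.png",np.hstack([A,B]))
E
```

```text
plinth_large_round [ 5.4919e+02 -4.0379e+02  1.0000e-01] 0.0094 0.205
plinth_small_round [5.6118e+02 3.8533e+02 2.0000e-02] 0.0096 0.111
plinth_square [483.76 114.94   1.42] 0.0075 0.187
plinth_oblong [ 6.3049e+02  1.5349e+02 -3.3000e-01] 0.0085 0.231
serpent [ 401. -288.]
penguin [370. 294.]
owl [ 480. -101.]
bear [ 631. -130.]
tumbler [645. 296.]
jar [ 647. -283.]
wristcam [ 275.75744032 -454.07701568  385.90841474] [-0.26084306 -0.1097611  -0.95912116] 361.65211914055925 [ 204.84903821 -483.40411499  226.73264639]
```

View pics/crop1.png

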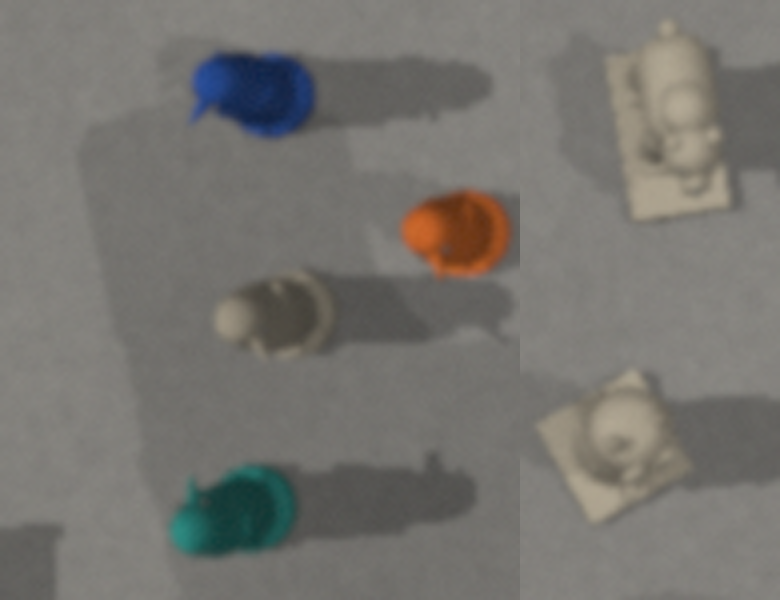

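The off-white penguin sits at crop (275,310), which is top (158,298). It's the plaster one, and the other three are coloured. The plinth fits match their given sizes, so I'm moving the wrist camera over the right-hand group.

apply_moves(moves=[{"gripper": -1, "dx": 1, "dy": -0.39, "az": 0.2}, {"gripper": -1, "dx": 1, "dy": -0.39, "az": 0.2}, {"gripper": -1, "dx": 1, "dy": -0.39, "az": 0.2}, {"gripper": -1, "dx": 1, "dy": -0.39, "az": 0.2}, {"gripper": -1, "dx": 1, "dy": -0.39, "az": 0.2}, {"gripper": -1, "dx": 1, "dy": -0.39, "az": 0.2}, {"gripper": -1, "dx": 1, "dy": -0.39, "az": 0.2}])

```text
schema error: expected keys gripper, dx, dy, dz, ax, ay, az
```

apply_moves(moves=[{"gripper": -1, "dx": 0.8, "dy": -0.765}, {"gripper": -1, "dx": 0.8, "dy": -0.765}, {"gripper": -1, "dx": 0.8, "dy": -0.765}, {"gripper": -1, "dx": 0.8, "dy": -0.765}, {"gripper": -1, "dx": 0.8, "dy": -0.765}, {"gripper": -1, "dx": 0.8, "dy": -0.765}, {"gripper": -1, "dx": 0.8, "dy": -0.765}, {"gripper": -1, "dx": 0.8, "dy": -0.765}])

```text
schema error: expected keys gripper, dx, dy, dz, ax, ay, az
```

```bash
python3 - <<'E'
from h import *
import pickle
st=arm.get_state();c=calibration("wrist");im=camera("wrist");cv2.imwrite("pics/w1.png",im[:,:,::-1]);pickle.dump(c,open("pics/w1.pkl","wb"))
print(st["time_s"],st["ee_pos"],st["eef_rot"],st["qpos"].round(2))
for l in ["serpent","owl","bear","plinth_large_round","varnish_jar"]:
    print(l,[(np.round(d["extent"]).tolist(),round(d["p"],2)) for d in find_in("wrist",l)][:3])
E
```

```text
1.1 [ 204.84903821 -483.40411499  226.73264639] [3.14153202e+00 3.63991582e-05 4.00854157e-01] [-1.32  0.34  1.52 -0.    1.28 -0.15]
serpent []
owl []
bear []
plinth_large_round []
varnish_jar []
```

View pics/w1.png

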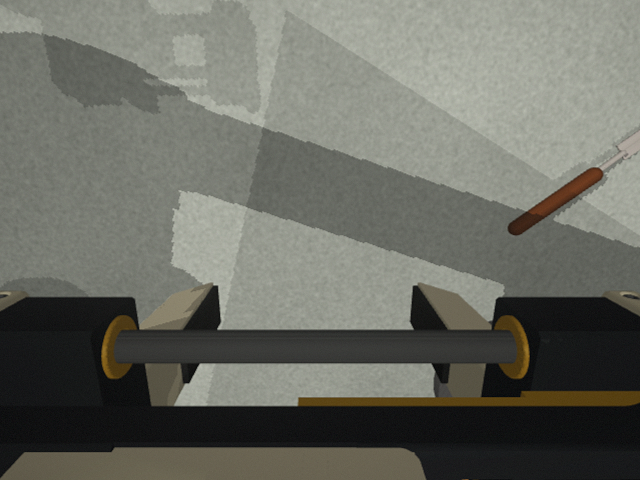

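The gripper fills the rows below about 290, and the serpent's area isn't in view. All the keys are required, so I'm resending the moves.

apply_moves(moves=[{"gripper": -1, "dx": 0.9, "dy": -0.34, "dz": -0.24, "ax": 0, "ay": 0, "az": 0.2}, {"gripper": -1, "dx": 0.9, "dy": -0.34, "dz": -0.24, "ax": 0, "ay": 0, "az": 0.2}, {"gripper": -1, "dx": 0.9, "dy": -0.34, "dz": -0.24, "ax": 0, "ay": 0, "az": 0.2}, {"gripper": -1, "dx": 0.9, "dy": -0.34, "dz": -0.24, "ax": 0, "ay": 0, "az": 0.2}, {"gripper": -1, "dx": 0.9, "dy": -0.34, "dz": -0.24, "ax": 0, "ay": 0, "az": 0.2}, {"gripper": -1, "dx": 0.9, "dy": -0.34, "dz": -0.24, "ax": 0, "ay": 0, "az": 0.2}])

```text
time_s: 1.9
ee_pos: [348.6, -346.6, 277.0]
eef_rot: [3.14, -0.004, 0.007]
wrist_force: [-0.2, 0.1, 0.2]
width: 0.999
grip_force: 0.0
```

apply_moves(moves=[{"gripper": -1, "dx": 0.64, "dy": -0.6, "dz": 0, "ax": 0, "ay": 0, "az": 0}, {"gripper": -1, "dx": 0.64, "dy": -0.6, "dz": 0, "ax": 0, "ay": 0, "az": 0}, {"gripper": -1, "dx": 0.64, "dy": -0.6, "dz": 0, "ax": 0, "ay": 0, "az": 0}, {"gripper": -1, "dx": 0.64, "dy": -0.6, "dz": 0, "ax": 0, "ay": 0, "az": 0}, {"gripper": -1, "dx": 0.64, "dy": -0.6, "dz": 0, "ax": 0, "ay": 0, "az": 0}, {"gripper": -1, "dx": 0.64, "dy": -0.6, "dz": 0, "ax": 0, "ay": 0, "az": 0}, {"gripper": -1, "dx": 0.64, "dy": -0.6, "dz": 0, "ax": 0, "ay": 0, "az": 0}])

```text
time_s: 2.48
ee_pos: [471.6, -230.7, 274.4]
eef_rot: [3.141, 0.001, 0.002]
wrist_force: [0.8, -0.5, -0.7]
width: 1.0
grip_force: 0.0
```

```bash
python3 - <<'E'
from h import *
import pickle
st=arm.get_state();c=calibration("wrist");im=camera("wrist");cv2.imwrite("pics/w2.png",im[:,:,::-1]);pickle.dump(c,open("pics/w2.pkl","wb"))
print(st["time_s"],st["ee_pos"],st["eef_rot"],st["qpos"].round(2))
for l in ["serpent","owl","bear","plinth_large_round","varnish_jar"]:
    print(l,[(np.round(d["extent"]).tolist(),round(d["p"],2)) for d in find_in("wrist",l)][:3])
E
```

```text
2.4833 [ 471.64476352 -230.70554856  274.40243993] [3.14122298e+00 9.63164930e-04 2.24770830e-03] [-0.6   0.31  1.44 -0.    1.39  0.97]
serpent [([335.0, 233.0, 56.0, 76.0], 0.82)]
owl [([160.0, 160.0, 72.0, 65.0], 0.87)]
bear [([178.0, 2.0, 66.0, 87.0], 0.71)]
plinth_large_round [([426.0, 92.0, 91.0, 87.0], 0.7)]
varnish_jar [([333.0, 4.0, 65.0, 64.0], 0.86)]
```

View pics/w2.png

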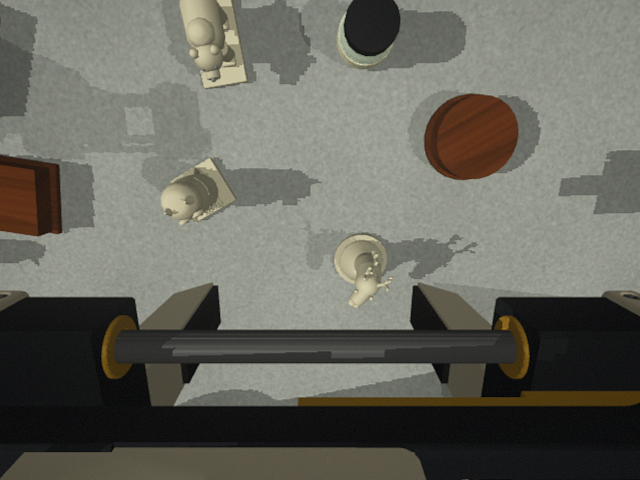

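The wrist view shows the bear at (210,40), owl (195,190), serpent foot (360,258), large plinth (472,137) and jar (368,30). I'll enlarge it to read corners and headings.

```bash
cat >> h.py <<'E'
from scipy.optimize import least_squares
def fitc(n,c,corn,z,p0):
    # corners: list of (px) matched to nearest model corner
    W=np.array([ray(c,q,z) for q in corn])
    def f(p):
        q=pts(n,p,0)[:,:2]; return np.concatenate([w-q[np.argmin(((q-w)**2).sum(1))] for w in W])
    r=least_squares(f,p0); return r.x,np.abs(r.fun).max()
E
python3 - <<'E'
from h import *
import pickle
c=calibration("top")
print("owl top",fitc("owl",c,[(387.5,242.5),(348.75,231.25),(373,217.5),(363.75,255.75)],8,[480,-101,.5]))
print("bear top",fitc("bear",c,[(373,180),(398,177),(366.75,138.75)],8,[631,-130,.1]))
w=pickle.load(open("pics/w2.pkl","rb"));im=cv2.imread("pics/w2.png")
print("owl w",fitc("owl",w,[(212,158),(235,195)],8,[480,-101,.5]))
print("bear w",fitc("bear",w,[(246,82),(207,87)],8,[631,-130,.1]))
cr=lambda x,y,a,b,S:cv2.resize(im[y:y+b,x:x+a],None,fx=S,fy=S,interpolation=cv2.INTER_CUBIC)
cv2.imwrite("pics/crop2.png",np.hstack([cr(320,220,80,100,5),np.vstack([cr(155,150,95,80,4),cr(170,0,95,45,4)])]))
E
```

```text
owl top (array([ 488.14453849, -100.83274659,    0.52123619]), np.float64(1.3832401998164414))
bear top (array([ 6.44295689e+02, -1.29528862e+02,  1.40039484e-01]), np.float64(0.838748985039075))
owl w (array([ 490.17889814, -100.32586569,    0.5099643 ]), np.float64(3.1853602275775756))
bear w (array([ 6.44584574e+02, -1.29770278e+02,  1.18462034e-01]), np.float64(2.4937920969864535))
```

View pics/crop2.png

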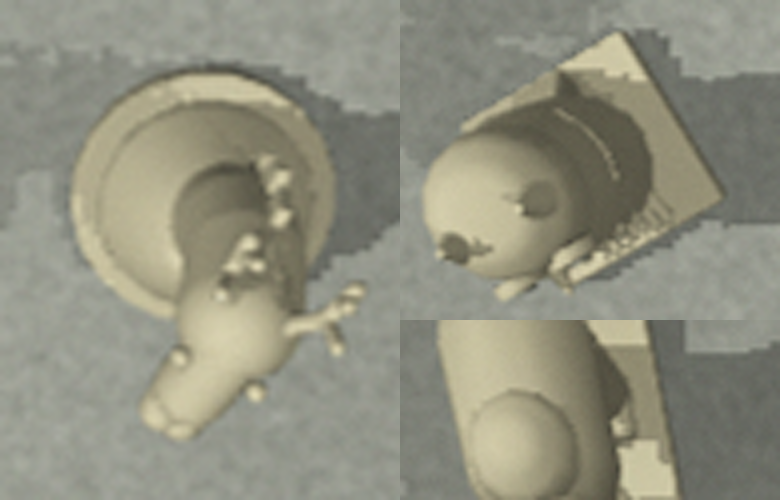

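The serpent's eyes are at crop (180,355) and (255,392), which gives its heading. The owl's foot corners are at (620,30), (723,195) and (570,290). I'll refit with these.

```bash
python3 - <<'E'
from h import *
import pickle
w=pickle.load(open("pics/w2.pkl","rb"));im=cv2.imread("pics/w2.png")
print("owl w",fitc("owl",w,[(210,157.5),(235.75,198.75),(197.5,222.5)],8,[480,-101,.5]))
P=np.array([(70,195),(337,190),(200,70),(100,112),(305,105),(110,280)])/5+[320,220]
W=np.array([ray(w,p,8) for p in P])
r=least_squares(lambda q:np.hypot(*(W-q[:2]).T)-q[2],[400,-288,33]);print("serpent",r.x,r.fun.round(1))
g=lambda q,z:ray(w,np.array(q)/5+[320,220],z)
e1,e2=g((180,355),85),g((255,392),85); d=e1-e2; print("eyes",e1,e2,"yaw of y axis",np.arctan2(*d[::-1]))
# large plinth from wrist
c=w;n="plinth_large_round";o=np.array([415,80]);S=4
cr=cv2.resize(im[80:195,415:540],None,fx=S,fy=S,interpolation=cv2.INTER_CUBIC).astype(int)
m=((cr[:,:,2]-cr[:,:,0])>25).astype(np.uint8)*255
r=minimize(lambda p:(render(n,c,[*p,0],o-.5+.5/S,S,m.shape)!=m).mean(),[549,-404],method="Nelder-Mead",options=dict(initial_simplex=[[549,-404],[556,-404],[549,-398]]))
print(n,r.x,r.fun,(m>0).mean())
E
```

```text
owl w (array([487.80272991, -99.68657655,   0.52065626]), np.float64(0.7037440257991534))
serpent [ 403.47528619 -287.98184512   32.88060249] [ 0.3  0.2 -1.   0.7  0.3 -0.5]
eyes [ 394.1255692  -274.07613489] [ 385.70780621 -290.14404968] yaw of y axis 1.0882226621578763
plinth_large_round [ 547.77048742 -402.31076788] 0.01118695652173913 0.44852608695652174
```

apply_moves(moves=[{"gripper": -1, "dx": 0.082, "dy": -0.652, "dz": 0.3, "ax": 0, "ay": 0, "az": -0.26}, {"gripper": -1, "dx": 0.082, "dy": -0.652, "dz": 0.5, "ax": 0, "ay": 0, "az": -0.26}, {"gripper": -1, "dx": 0.082, "dy": -0.652, "dz": 0.57, "ax": 0, "ay": 0, "az": -0.26}, {"gripper": -1, "dx": 0.082, "dy": -0.652, "dz": 0.57, "ax": 0, "ay": 0, "az": -0.26}, {"gripper": -1, "dx": 0.082, "dy": -0.652, "dz": 0.57, "ax": 0, "ay": 0, "az": -0.26}, {"gripper": -1, "dx": 0.082, "dy": -0.652, "dz": 0.57, "ax": 0, "ay": 0, "az": -0.26}, {"gripper": -1, "dx": 0.082, "dy": -0.652, "dz": 0.57, "ax": 0, "ay": 0, "az": -0.26}, {"gripper": -1, "dx": 0.082, "dy": -0.652, "dz": 0.57, "ax": 0, "ay": 0, "az": -0.26}])

```text
time_s: 3.45
ee_pos: [489.3, -101.7, 162.2]
eef_rot: [3.139, -0.002, 0.518]
wrist_force: [-0.2, 0.3, 0.3]
width: 1.001
grip_force: 0.0
```

apply_moves(moves=[{"gripper": -1, "dx": 0, "dy": 0, "dz": 0.2, "ax": 0, "ay": 0, "az": 0}, {"gripper": -1, "dx": 0, "dy": 0, "dz": 0.38, "ax": 0, "ay": 0, "az": 0}, {"gripper": -1, "dx": 0, "dy": 0, "dz": 0.5, "ax": 0, "ay": 0, "az": 0}, {"gripper": -1, "dx": 0, "dy": 0, "dz": 0.58, "ax": 0, "ay": 0, "az": 0}, {"gripper": -1, "dx": 0, "dy": 0, "dz": 0.615, "ax": 0, "ay": 0, "az": 0}, {"gripper": -1, "dx": 0, "dy": 0, "dz": 0.615, "ax": 0, "ay": 0, "az": 0}])

```text
time_s: 3.95
ee_pos: [488.3, -101.2, 37.4]
eef_rot: [-3.141, 0.0, 0.518]
wrist_force: [0.7, -1.0, -0.2]
width: 0.995
grip_force: 0.0
```

apply_moves(moves=[{"gripper": 0, "dx": 0, "dy": 0, "dz": 0, "ax": 0, "ay": 0, "az": 0}, {"gripper": 0.2, "dx": 0, "dy": 0, "dz": 0, "ax": 0, "ay": 0, "az": 0}, {"gripper": 0.6, "dx": 0, "dy": 0, "dz": 0, "ax": 0, "ay": 0, "az": 0}, {"gripper": 1, "dx": 0, "dy": 0, "dz": 0, "ax": 0, "ay": 0, "az": 0}, {"gripper": 1, "dx": 0, "dy": 0, "dz": 0, "ax": 0, "ay": 0, "az": 0}, {"gripper": 1, "dx": 0, "dy": 0, "dz": 0, "ax": 0, "ay": 0, "az": 0}, {"gripper": 1, "dx": 0, "dy": 0, "dz": 0, "ax": 0, "ay": 0, "az": 0}, {"gripper": 1, "dx": 0, "dy": 0, "dz": 0, "ax": 0, "ay": 0, "az": 0}])

```text
time_s: 4.62
ee_pos: [488.2, -99.9, 37.8]
eef_rot: [-3.141, 0.0, 0.521]
wrist_force: [-1.6, 3.0, 1.9]
width: 0.473
grip_force: 1.3
```

apply_moves(moves=[{"gripper": 1, "dx": 0, "dy": 0, "dz": 0, "ax": 0, "ay": 0, "az": 0}, {"gripper": 1, "dx": 0, "dy": 0, "dz": 0, "ax": 0, "ay": 0, "az": 0}, {"gripper": 1, "dx": 0, "dy": 0, "dz": -0.05, "ax": 0, "ay": 0, "az": 0}, {"gripper": 1, "dx": 0, "dy": 0, "dz": -0.2, "ax": 0, "ay": 0, "az": 0}, {"gripper": 1, "dx": 0, "dy": 0, "dz": -0.4, "ax": 0, "ay": 0, "az": 0}, {"gripper": 1, "dx": 0, "dy": 0, "dz": -0.6, "ax": 0, "ay": 0, "az": 0}, {"gripper": 1, "dx": 0, "dy": 0, "dz": -0.8, "ax": 0, "ay": 0, "az": 0}, {"gripper": 1, "dx": 0, "dy": 0, "dz": -0.95, "ax": 0, "ay": 0, "az": 0}])

```text
time_s: 5.28
ee_pos: [488.5, -100.2, 231.7]
eef_rot: [3.139, -0.002, 0.521]
wrist_force: [1.5, -1.1, -3.0]
width: 0.456
grip_force: 30.0
```

apply_moves(moves=[{"gripper": 1, "dx": 0.02, "dy": -0.08, "dz": 0, "ax": 0, "ay": 0, "az": 0}, {"gripper": 1, "dx": 0.05, "dy": -0.2, "dz": 0, "ax": 0, "ay": 0, "az": 0}, {"gripper": 1, "dx": 0.1, "dy": -0.38, "dz": 0, "ax": 0, "ay": 0, "az": 0}, {"gripper": 1, "dx": 0.15, "dy": -0.55, "dz": 0, "ax": 0, "ay": 0, "az": 0}, {"gripper": 1, "dx": 0.2, "dy": -0.69, "dz": 0, "ax": 0, "ay": 0, "az": 0}])

```text
time_s: 5.7
ee_pos: [452.9, 41.2, 228.2]
eef_rot: [-3.141, 0.0, 0.52]
wrist_force: [1.1, 0.6, -0.9]
width: 0.455
grip_force: 30.0
```

apply_moves(moves=[{"gripper": 1, "dx": 0.05, "dy": -0.15, "dz": 0, "ax": 0, "ay": 0, "az": 0.05}, {"gripper": 1, "dx": 0.09, "dy": -0.3, "dz": 0, "ax": 0, "ay": 0, "az": 0.1}, {"gripper": 1, "dx": 0.13, "dy": -0.45, "dz": 0, "ax": 0, "ay": 0, "az": 0.15}, {"gripper": 1, "dx": 0.17, "dy": -0.57, "dz": 0, "ax": 0, "ay": 0, "az": 0.21}, {"gripper": 1, "dx": 0.2, "dy": -0.65, "dz": 0, "ax": 0, "ay": 0, "az": 0.26}, {"gripper": 1, "dx": 0.2, "dy": -0.69, "dz": 0, "ax": 0, "ay": 0, "az": 0.31}, {"gripper": 1, "dx": 0.2, "dy": -0.69, "dz": 0, "ax": 0, "ay": 0, "az": 0.335}, {"gripper": 1, "dx": 0.2, "dy": -0.69, "dz": 0, "ax": 0, "ay": 0, "az": 0.335}])

```text
time_s: 6.37
ee_pos: [419.8, 179.6, 228.0]
eef_rot: [3.141, -0.0, -0.15]
wrist_force: [0.2, -0.3, -2.1]
width: 0.456
grip_force: 30.0
```

```bash
python3 - <<'E'
from h import *
import pickle
st=arm.get_state();c=calibration("wrist");im=camera("wrist");cv2.imwrite("pics/w3.png",im[:,:,::-1]);pickle.dump(c,open("pics/w3.pkl","wb"))
print(st["time_s"],st["ee_pos"],st["eef_rot"],st["qpos"].round(2),st["width"],st["grip_force"])
for l in ["penguin","plinth_square","plinth_oblong","plinth_small_round","tumbler"]:
    print(l,[(np.round(d["extent"]).tolist(),round(d["p"],2)) for d in find_in("wrist",l)][:4])
E
```

```text
6.3667 [419.82533335 179.60826728 228.0172516 ] [ 3.14128204e+00 -4.76916132e-06 -1.49522125e-01] [ 0.24  0.22  1.7  -0.    1.23  1.96] 0.4555860859358225 30.00066948356107
penguin [([144.0, 163.0, 60.0, 50.0], 0.9), ([190.0, 253.0, 51.0, 47.0], 0.75), ([262.0, 230.0, 102.0, 167.0], 0.4)]
plinth_square [([326.0, 98.0, 86.0, 85.0], 0.69)]
plinth_oblong [([259.0, 0.0, 90.0, 57.0], 0.69)]
plinth_small_round [([34.0, 64.0, 91.0, 75.0], 0.85)]
tumbler [([97.0, 0.0, 82.0, 29.0], 0.58)]
```

View pics/w3.png

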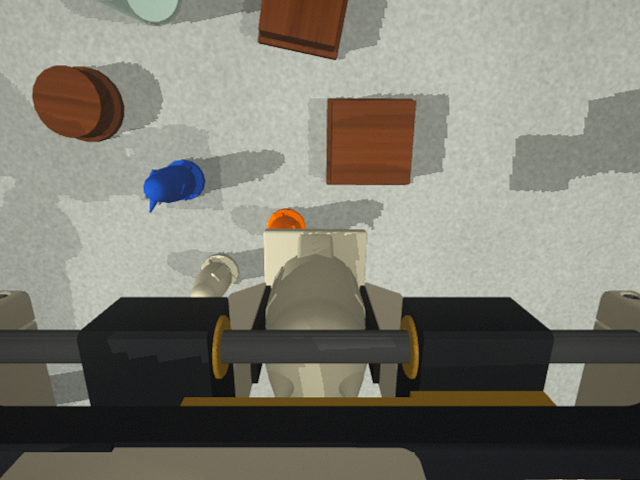

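The view shows the held owl's front foot edge from (264,231) to (366,229), the square plinth (371,141), small round plinth (78,101), oblong (303,25) and plaster penguin (215,275). I'm refining the plinths and the owl's offset in the hand.

```bash
cat >> h.py <<'E'
def fitpl(im,c,n,box,p0,S=4,th=25):
    x,y,a,b=box;o=np.array([x,y])
    cr=cv2.resize(im[y:y+b,x:x+a],None,fx=S,fy=S,interpolation=cv2.INTER_CUBIC).astype(int)
    m=((cr[:,:,2]-cr[:,:,0])>th).astype(np.uint8)*255
    p0=np.array(p0,float)
    r=minimize(lambda p:(render(n,c,p,o-.5+.5/S,S,m.shape)!=m).mean(),p0,method="Nelder-Mead",options=dict(initial_simplex=p0+np.r_[np.zeros((1,3)),np.diag([8,8,.15])],xatol=.05,fatol=1e-5))
    return r.x.round(2),round(r.fun,4),(m>0).mean().round(3)
E
python3 - <<'E'
from h import *
import pickle
w=pickle.load(open("pics/w3.pkl","rb"));im=cv2.imread("pics/w3.png")
print(fitpl(im,w,"plinth_square",(310,85,120,115),[484,115,-.15]))
print(fitpl(im,w,"plinth_small_round",(20,50,120,105),[561,385,0]))
print(fitpl(im,w,"plinth_oblong",(245,0,120,70),[630,153,-.33]))
a,b=ray(w,(264,231),198),ray(w,(366,229),198);print("owl front edge",a,b,np.hypot(*(a-b)),np.arctan2(*(a-b)[::-1]))
ps=(a+b)/2; yaw=np.arctan2(*(a-b)[::-1])-np.pi/2; print("owl centre",ps-28*np.array([np.cos(yaw),np.sin(yaw)]),"yaw",yaw)
g=im[215:310,160:260]; cv2.imwrite("pics/crop3.png",cv2.resize(g,None,fx=6,fy=6,interpolation=cv2.INTER_CUBIC))
E
```

```text
(array([ 4.8231e+02,  1.1578e+02, -1.5000e-01]), np.float64(0.003), np.float64(0.541))
(array([5.5983e+02, 3.8720e+02, 1.2000e-01]), np.float64(0.0331), np.float64(0.42))
(array([ 6.2987e+02,  1.5403e+02, -3.4000e-01]), np.float64(0.0068), np.float64(0.511))
owl front edge [451.93009097 202.30422669] [444.81078171 147.73524702] 55.03142834750015 1.4410646666067521
owl centre [420.60573031 178.6420426 ] yaw -0.12973166018814442
```

View pics/crop3.png

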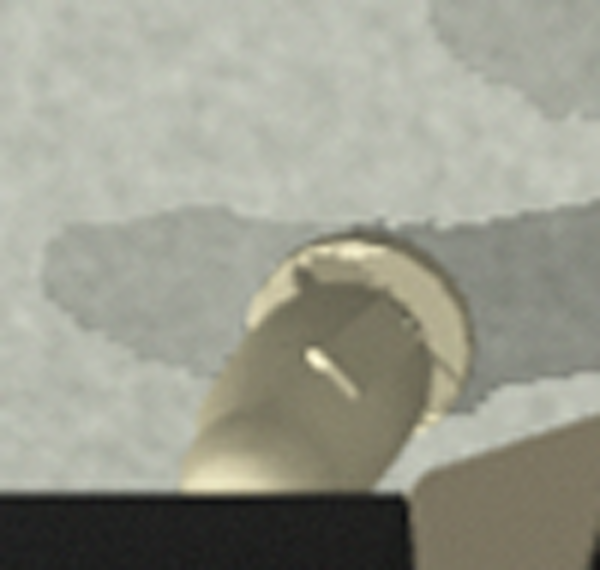

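apply_moves(moves=[{"gripper": 1, "dx": 0.09, "dy": 0.07, "dz": 0, "ax": 0, "ay": 0, "az": 0}, {"gripper": 1, "dx": 0.2, "dy": 0.15, "dz": 0, "ax": 0, "ay": 0, "az": 0}, {"gripper": 1, "dx": 0.3, "dy": 0.22, "dz": 0.05, "ax": 0, "ay": 0, "az": 0}, {"gripper": 1, "dx": 0.358, "dy": 0.27, "dz": 0.15, "ax": 0, "ay": 0, "az": 0}, {"gripper": 1, "dx": 0.358, "dy": 0.27, "dz": 0.32, "ax": 0, "ay": 0, "az": 0}, {"gripper": 1, "dx": 0.358, "dy": 0.27, "dz": 0.48, "ax": 0, "ay": 0, "az": 0}, {"gripper": 1, "dx": 0.358, "dy": 0.27, "dz": 0.6, "ax": 0, "ay": 0, "az": 0}, {"gripper": 1, "dx": 0.358, "dy": 0.27, "dz": 0.65, "ax": 0, "ay": 0, "az": 0}])

```text
time_s: 7.33
ee_pos: [481.1, 114.4, 94.3]
eef_rot: [3.14, 0.006, -0.15]
wrist_force: [-0.9, -0.5, -2.1]
width: 0.457
grip_force: 30.0
```

apply_moves(moves=[{"gripper": 1, "dx": 0, "dy": 0, "dz": 0.04, "ax": 0, "ay": 0, "az": 0}, {"gripper": 1, "dx": 0, "dy": 0, "dz": 0.07, "ax": 0, "ay": 0, "az": 0}, {"gripper": 1, "dx": 0, "dy": 0, "dz": 0.09, "ax": 0, "ay": 0, "az": 0}, {"gripper": 1, "dx": 0, "dy": 0, "dz": 0.1, "ax": 0, "ay": 0, "az": 0}, {"gripper": 1, "dx": 0, "dy": 0, "dz": 0.105, "ax": 0, "ay": 0, "az": 0}, {"gripper": 1, "dx": 0, "dy": 0, "dz": 0.105, "ax": 0, "ay": 0, "az": 0}])

```text
time_s: 7.83
ee_pos: [483.5, 115.2, 77.2]
eef_rot: [-3.141, -0.001, -0.149]
wrist_force: [-0.8, -0.5, -2.1]
width: 0.46
grip_force: 30.0
```

apply_moves(moves=[{"gripper": 1, "dx": -0.004, "dy": 0, "dz": 0.008, "ax": 0, "ay": 0, "az": 0}, {"gripper": 1, "dx": -0.004, "dy": 0, "dz": 0.015, "ax": 0, "ay": 0, "az": 0}, {"gripper": 1, "dx": -0.004, "dy": 0, "dz": 0.018, "ax": 0, "ay": 0, "az": 0}, {"gripper": 1, "dx": -0.004, "dy": 0, "dz": 0.02, "ax": 0, "ay": 0, "az": 0}, {"gripper": 1, "dx": -0.004, "dy": 0, "dz": 0.02, "ax": 0, "ay": 0, "az": 0}])

```text
time_s: 8.25
ee_pos: [482.3, 115.3, 72.8]
eef_rot: [3.142, -0.0, -0.149]
wrist_force: [-0.1, -0.3, -1.7]
width: 0.457
grip_force: 30.0
```

apply_moves(moves=[{"gripper": 1, "dx": 0, "dy": 0, "dz": 0.004, "ax": 0, "ay": 0, "az": 0}, {"gripper": 1, "dx": 0, "dy": 0, "dz": 0.006, "ax": 0, "ay": 0, "az": 0}, {"gripper": 1, "dx": 0, "dy": 0, "dz": 0.006, "ax": 0, "ay": 0, "az": 0}])

```text
time_s: 8.5
ee_pos: [482.5, 115.4, 72.6]
eef_rot: [-3.141, -0.001, -0.149]
wrist_force: [-3.1, 1.8, 9.1]
width: 0.455
grip_force: 30.0
```

Contact at 9 N. Open gently, then lift.

apply_moves(moves=[{"gripper": 0, "dx": 0, "dy": 0, "dz": 0, "ax": 0, "ay": 0, "az": 0}, {"gripper": -0.2, "dx": 0, "dy": 0, "dz": 0, "ax": 0, "ay": 0, "az": 0}, {"gripper": -0.6, "dx": 0, "dy": 0, "dz": 0, "ax": 0, "ay": 0, "az": 0}, {"gripper": -1, "dx": 0, "dy": 0, "dz": 0, "ax": 0, "ay": 0, "az": 0}, {"gripper": -1, "dx": 0, "dy": 0, "dz": 0, "ax": 0, "ay": 0, "az": 0}, {"gripper": -1, "dx": 0, "dy": 0, "dz": 0, "ax": 0, "ay": 0, "az": 0}, {"gripper": -1, "dx": 0, "dy": 0, "dz": -0.05, "ax": 0, "ay": 0, "az": 0}])

```text
time_s: 9.08
ee_pos: [481.1, 115.1, 80.3]
eef_rot: [3.141, 0.004, -0.149]
wrist_force: [-0.5, -1.3, -1.4]
width: 0.887
grip_force: 0.0
```

apply_moves(moves=[{"gripper": -1, "dx": 0, "dy": 0, "dz": -0.2, "ax": 0, "ay": 0, "az": 0}, {"gripper": -1, "dx": 0, "dy": 0, "dz": -0.4, "ax": 0, "ay": 0, "az": 0}, {"gripper": -1, "dx": 0, "dy": 0, "dz": -0.6, "ax": 0, "ay": 0, "az": 0}, {"gripper": -1, "dx": 0, "dy": 0, "dz": -0.75, "ax": 0, "ay": 0, "az": 0}, {"gripper": -1, "dx": 0, "dy": 0, "dz": -0.75, "ax": 0, "ay": 0, "az": 0}])

```text
time_s: 9.5
ee_pos: [485.3, 115.6, 238.9]
eef_rot: [-3.139, -0.013, -0.149]
wrist_force: [1.1, -0.7, -0.2]
width: 0.998
grip_force: 0.0
```

apply_moves(moves=[{"gripper": -1, "dx": 0.492, "dy": 0.545, "dz": 0, "ax": 0, "ay": 0, "az": 0}, {"gripper": -1, "dx": 0.492, "dy": 0.545, "dz": 0, "ax": 0, "ay": 0, "az": 0}, {"gripper": -1, "dx": 0.492, "dy": 0.545, "dz": 0, "ax": 0, "ay": 0, "az": 0}, {"gripper": -1, "dx": 0.492, "dy": 0.545, "dz": 0, "ax": 0, "ay": 0, "az": 0}])

```text
time_s: 9.83
ee_pos: [565.0, -10.7, 231.6]
eef_rot: [3.14, -0.001, -0.151]
wrist_force: [-0.8, -0.3, -0.6]
width: 0.997
grip_force: 0.0
```

apply_moves(moves=[{"gripper": -1, "dx": 0.492, "dy": 0.545, "dz": 0.2, "ax": 0, "ay": 0, "az": -0.14}, {"gripper": -1, "dx": 0.492, "dy": 0.545, "dz": 0.4, "ax": 0, "ay": 0, "az": -0.14}, {"gripper": -1, "dx": 0.492, "dy": 0.545, "dz": 0.5, "ax": 0, "ay": 0, "az": -0.14}, {"gripper": -1, "dx": 0.492, "dy": 0.545, "dz": 0.5, "ax": 0, "ay": 0, "az": -0.14}, {"gripper": -1, "dx": 0.492, "dy": 0.545, "dz": 0.5, "ax": 0, "ay": 0, "az": -0.14}, {"gripper": -1, "dx": 0.492, "dy": 0.545, "dz": 0.5, "ax": 0, "ay": 0, "az": -0.14}, {"gripper": -1, "dx": 0.492, "dy": 0.545, "dz": 0.5, "ax": 0, "ay": 0, "az": -0.14}])

```text
time_s: 10.42
ee_pos: [644.1, -129.3, 131.4]
eef_rot: [-3.141, 0.001, 0.13]
wrist_force: [-0.2, 1.5, 1.2]
width: 0.999
grip_force: 0.0
```

apply_moves(moves=[{"gripper": -1, "dx": 0, "dy": 0, "dz": 0.18, "ax": 0, "ay": 0, "az": 0}, {"gripper": -1, "dx": 0, "dy": 0, "dz": 0.33, "ax": 0, "ay": 0, "az": 0}, {"gripper": -1, "dx": 0, "dy": 0, "dz": 0.44, "ax": 0, "ay": 0, "az": 0}, {"gripper": -1, "dx": 0, "dy": 0, "dz": 0.485, "ax": 0, "ay": 0, "az": 0}, {"gripper": 0, "dx": 0, "dy": 0, "dz": 0.485, "ax": 0, "ay": 0, "az": 0}, {"gripper": 0.2, "dx": 0, "dy": 0, "dz": 0.485, "ax": 0, "ay": 0, "az": 0}, {"gripper": 0.5, "dx": 0, "dy": 0, "dz": 0.485, "ax": 0, "ay": 0, "az": 0}, {"gripper": 1, "dx": 0, "dy": 0, "dz": 0.485, "ax": 0, "ay": 0, "az": 0}])

```text
time_s: 11.08
ee_pos: [645.8, -129.7, 37.0]
eef_rot: [3.14, -0.004, 0.131]
wrist_force: [0.2, 0.1, 0.0]
width: 0.757
grip_force: 0.0
```

apply_moves(moves=[{"gripper": 1, "dx": 0, "dy": 0, "dz": 0, "ax": 0, "ay": 0, "az": 0}, {"gripper": 1, "dx": 0, "dy": 0, "dz": 0, "ax": 0, "ay": 0, "az": 0}, {"gripper": 1, "dx": 0, "dy": 0, "dz": 0, "ax": 0, "ay": 0, "az": 0}, {"gripper": 1, "dx": 0, "dy": 0, "dz": 0, "ax": 0, "ay": 0, "az": 0}, {"gripper": 1, "dx": 0, "dy": 0, "dz": 0, "ax": 0, "ay": 0, "az": 0}, {"gripper": 1, "dx": 0, "dy": 0, "dz": 0, "ax": 0, "ay": 0, "az": 0}])

```text
time_s: 11.58
ee_pos: [644.5, -129.4, 34.6]
eef_rot: [-3.141, -0.0, 0.131]
wrist_force: [0.2, 1.4, 1.4]
width: 0.369
grip_force: 29.9
```

apply_moves(moves=[{"gripper": 1, "dx": 0, "dy": 0, "dz": -0.05, "ax": 0, "ay": 0, "az": 0}, {"gripper": 1, "dx": 0, "dy": 0, "dz": -0.2, "ax": 0, "ay": 0, "az": 0}, {"gripper": 1, "dx": 0, "dy": 0, "dz": -0.4, "ax": 0, "ay": 0, "az": 0}, {"gripper": 1, "dx": 0, "dy": 0, "dz": -0.6, "ax": 0, "ay": 0, "az": 0}, {"gripper": 1, "dx": 0, "dy": 0, "dz": -0.72, "ax": 0, "ay": 0, "az": 0}, {"gripper": 1, "dx": 0, "dy": 0, "dz": -0.75, "ax": 0, "ay": 0, "az": 0}])

```text
time_s: 12.08
ee_pos: [646.7, -130.4, 191.0]
eef_rot: [3.137, -0.009, 0.131]
wrist_force: [0.1, -0.0, -1.0]
width: 0.369
grip_force: 29.9
```

apply_moves(moves=[{"gripper": 1, "dx": 0.007, "dy": -0.09, "dz": 0, "ax": 0, "ay": 0, "az": 0}, {"gripper": 1, "dx": 0.02, "dy": -0.24, "dz": 0, "ax": 0, "ay": 0, "az": 0}, {"gripper": 1, "dx": 0.033, "dy": -0.41, "dz": 0, "ax": 0, "ay": 0, "az": 0}, {"gripper": 1, "dx": 0.045, "dy": -0.56, "dz": 0, "ax": 0, "ay": 0, "az": 0}, {"gripper": 1, "dx": 0.0565, "dy": -0.707, "dz": 0, "ax": 0, "ay": 0, "az": 0}])

```text
time_s: 12.5
ee_pos: [636.3, 13.4, 183.2]
eef_rot: [-3.141, 0.003, 0.131]
wrist_force: [-0.2, 0.7, -1.4]
width: 0.367
grip_force: 29.9
```

apply_moves(moves=[{"gripper": 1, "dx": 0.012, "dy": -0.15, "dz": 0, "ax": 0, "ay": 0, "az": 0.05}, {"gripper": 1, "dx": 0.024, "dy": -0.3, "dz": 0, "ax": 0, "ay": 0, "az": 0.1}, {"gripper": 1, "dx": 0.036, "dy": -0.45, "dz": 0, "ax": 0, "ay": 0, "az": 0.15}, {"gripper": 1, "dx": 0.046, "dy": -0.57, "dz": 0, "ax": 0, "ay": 0, "az": 0.2}, {"gripper": 1, "dx": 0.053, "dy": -0.66, "dz": 0, "ax": 0, "ay": 0, "az": 0.233}, {"gripper": 1, "dx": 0.0565, "dy": -0.707, "dz": 0, "ax": 0, "ay": 0, "az": 0.233}, {"gripper": 1, "dx": 0.0565, "dy": -0.707, "dz": 0, "ax": 0, "ay": 0, "az": 0.233}, {"gripper": 1, "dx": 0.0565, "dy": -0.707, "dz": 0, "ax": 0, "ay": 0, "az": 0.233}])

```text
time_s: 13.17
ee_pos: [629.8, 153.3, 183.7]
eef_rot: [3.14, 0.001, -0.333]
wrist_force: [0.1, 0.0, -1.8]
width: 0.369
grip_force: 29.9
```

```bash
python3 - <<'E'
from h import *
import pickle
st=arm.get_state();c=calibration("wrist");im=camera("wrist");cv2.imwrite("pics/w4.png",im[:,:,::-1]);pickle.dump(c,open("pics/w4.pkl","wb"))
print(st["time_s"],st["ee_pos"],st["eef_rot"])
E
```

```text
13.1667 [629.75791139 153.28569906 183.72814257] [ 3.14034470e+00  9.09674396e-04 -3.32599265e-01]
```

View pics/w4.png

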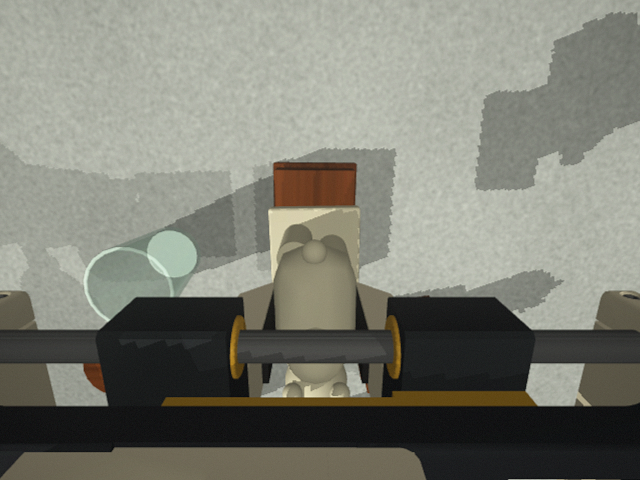

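The bear's far foot edge runs from (269,208) to (360,208). The plinth's far top edge runs from (275,168) to (356,168). I'm computing the offset.

```bash
python3 - <<'E'
from h import *
import pickle
w=pickle.load(open("pics/w4.pkl","rb"));t=np.array([629.76,153.29]);y=-.3326
T=np.array([[np.cos(y),np.sin(y)],[np.sin(y),-np.cos(y)]])
for uv,z in [((269,207.5),157),((360,207.5),157),((275,168.5),35),((356,168.5),35)]: print((T@(ray(w,uv,z)-t)).round(1))
E
```

```text
[ 41.9 -23.7]
[41.8 23.7]
[ 51.7 -33. ]
[51.6 34.7]
```

apply_moves(moves=[{"gripper": 1, "dx": 0, "dy": 0.004, "dz": 0.08, "ax": 0, "ay": 0, "az": 0}, {"gripper": 1, "dx": 0, "dy": 0.004, "dz": 0.22, "ax": 0, "ay": 0, "az": 0}, {"gripper": 1, "dx": 0, "dy": 0.004, "dz": 0.36, "ax": 0, "ay": 0, "az": 0}, {"gripper": 1, "dx": 0, "dy": 0.004, "dz": 0.46, "ax": 0, "ay": 0, "az": 0}, {"gripper": 1, "dx": 0, "dy": 0.004, "dz": 0.51, "ax": 0, "ay": 0, "az": 0}, {"gripper": 1, "dx": 0, "dy": 0.004, "dz": 0.54, "ax": 0, "ay": 0, "az": 0}, {"gripper": 1, "dx": 0, "dy": 0.004, "dz": 0.55, "ax": 0, "ay": 0, "az": 0}, {"gripper": 1, "dx": 0, "dy": 0.004, "dz": 0.555, "ax": 0, "ay": 0, "az": 0}])

```text
time_s: 13.88
ee_pos: [630.5, 152.5, 74.3]
eef_rot: [-3.141, -0.001, -0.336]
wrist_force: [-0.2, 0.9, -2.4]
width: 0.366
grip_force: 29.9
```

apply_moves(moves=[{"gripper": 1, "dx": 0, "dy": 0, "dz": 0.005, "ax": 0, "ay": 0, "az": 0}, {"gripper": 1, "dx": 0, "dy": 0, "dz": 0.007, "ax": 0, "ay": 0, "az": 0}, {"gripper": 1, "dx": 0, "dy": 0, "dz": 0.01, "ax": 0, "ay": 0, "az": 0}, {"gripper": 1, "dx": 0, "dy": 0, "dz": 0.01, "ax": 0, "ay": 0, "az": 0}])

```text
time_s: 14.22
ee_pos: [630.0, 153.1, 72.1]
eef_rot: [-3.141, -0.001, -0.335]
wrist_force: [-1.2, 0.6, -2.3]
width: 0.367
grip_force: 29.9
```

apply_moves(moves=[{"gripper": 1, "dx": 0, "dy": 0, "dz": 0.005, "ax": 0, "ay": 0, "az": 0}, {"gripper": 1, "dx": 0, "dy": 0, "dz": 0.008, "ax": 0, "ay": 0, "az": 0}, {"gripper": 1, "dx": 0, "dy": 0, "dz": 0.011, "ax": 0, "ay": 0, "az": 0}, {"gripper": 1, "dx": 0, "dy": 0, "dz": 0.011, "ax": 0, "ay": 0, "az": 0}])

```text
time_s: 14.55
ee_pos: [629.8, 153.0, 69.6]
eef_rot: [-3.142, -0.0, -0.335]
wrist_force: [-1.1, 0.6, 0.1]
width: 0.366
grip_force: 29.9
```

Touching now (0.1 N, from -2.3 N). I'll go down a hair more, then release and lift.

apply_moves(moves=[{"gripper": 1, "dx": 0, "dy": 0, "dz": 0.003, "ax": 0, "ay": 0, "az": 0}, {"gripper": 0, "dx": 0, "dy": 0, "dz": 0.003, "ax": 0, "ay": 0, "az": 0}, {"gripper": -0.2, "dx": 0, "dy": 0, "dz": 0.003, "ax": 0, "ay": 0, "az": 0}, {"gripper": -0.6, "dx": 0, "dy": 0, "dz": 0.003, "ax": 0, "ay": 0, "az": 0}, {"gripper": -0.6, "dx": 0, "dy": 0, "dz": 0.003, "ax": 0, "ay": 0, "az": 0}, {"gripper": -0.6, "dx": 0, "dy": 0, "dz": 0.003, "ax": 0, "ay": 0, "az": 0}, {"gripper": -0.6, "dx": 0, "dy": 0, "dz": -0.05, "ax": 0, "ay": 0, "az": 0}])

```text
time_s: 15.13
ee_pos: [628.4, 152.8, 77.4]
eef_rot: [3.14, 0.004, -0.335]
wrist_force: [-1.0, 0.5, 0.3]
width: 0.755
grip_force: 0.0
```

apply_moves(moves=[{"gripper": -0.6, "dx": 0, "dy": 0, "dz": -0.2, "ax": 0, "ay": 0, "az": 0}, {"gripper": -0.6, "dx": 0, "dy": 0, "dz": -0.4, "ax": 0, "ay": 0, "az": 0}, {"gripper": -0.6, "dx": 0, "dy": 0, "dz": -0.6, "ax": 0, "ay": 0, "az": 0}, {"gripper": -0.6, "dx": 0, "dy": 0, "dz": -0.75, "ax": 0, "ay": 0, "az": 0}, {"gripper": -0.6, "dx": 0, "dy": 0, "dz": -0.75, "ax": 0, "ay": 0, "az": 0}, {"gripper": -0.6, "dx": 0, "dy": 0, "dz": -0.75, "ax": 0, "ay": 0, "az": 0}])

```text
time_s: 15.63
ee_pos: [630.7, 153.1, 232.6]
eef_rot: [-3.139, -0.005, -0.335]
wrist_force: [0.7, -0.5, -0.5]
width: 0.801
grip_force: 0.0
```

```bash
python3 - <<'E'
from h import *
import pickle
w=pickle.load(open("pics/w3.pkl","rb"))
P=np.array([(250,310),(300,250),(355,238),(420,258),(465,310),(468,360),(440,410)])/6+[160,215]-.4
for z in (4,8):
    W=np.array([ray(w,p,z) for p in P])
    r=least_squares(lambda q:np.hypot(*(W-q[:2]).T)-21,[370,294]);print("penguin",r.x,r.fun.round(1))
c=calibration("top")
for b in ((205,280),(155,243),(150,347)): print(ray(c,b,8).round())
o=ray(w,(286,219),8);print("orange",o)
print(arm.get_state()["ee_pos"])
E
```

```text
penguin [367.82748419 296.623374  ] [-0.2 -0.5 -0.4  0.   0.5 -0.2 -0.9]
penguin [368.9858975  295.44875557] [-0.5 -0.6 -0.4  0.   0.5 -0.3 -1.2]
[404. 213.]
[475. 312.]
[278. 314.]
orange [417.26317132 211.14189202]
[630.71632779 153.10354459 232.61113789]
```

apply_moves(moves=[{"gripper": -0.3, "dx": -0.733, "dy": -0.122, "dz": 0, "ax": 0, "ay": 0, "az": 0}, {"gripper": -0.3, "dx": -0.733, "dy": -0.122, "dz": 0, "ax": 0, "ay": 0, "az": 0}, {"gripper": -0.3, "dx": -0.733, "dy": -0.122, "dz": 0, "ax": 0, "ay": 0, "az": 0}, {"gripper": -0.3, "dx": -0.733, "dy": -0.122, "dz": 0, "ax": 0, "ay": 0, "az": 0}])

```text
time_s: 15.97
ee_pos: [495.0, 225.4, 227.9]
eef_rot: [3.14, 0.004, -0.334]
wrist_force: [0.1, -0.2, 0.5]
width: 0.653
grip_force: 0.0
```

apply_moves(moves=[{"gripper": -0.3, "dx": -0.733, "dy": -0.122, "dz": 0, "ax": 0, "ay": 0, "az": 0}, {"gripper": -0.3, "dx": -0.733, "dy": -0.122, "dz": 0.1, "ax": 0, "ay": 0, "az": 0}, {"gripper": -0.3, "dx": -0.733, "dy": -0.122, "dz": 0.3, "ax": 0, "ay": 0, "az": 0}, {"gripper": -0.3, "dx": -0.733, "dy": -0.122, "dz": 0.5, "ax": 0, "ay": 0, "az": 0}, {"gripper": -0.3, "dx": -0.733, "dy": -0.122, "dz": 0.5, "ax": 0, "ay": 0, "az": 0}, {"gripper": -0.3, "dx": -0.733, "dy": -0.122, "dz": 0.5, "ax": 0, "ay": 0, "az": 0}, {"gripper": -0.3, "dx": -0.733, "dy": -0.122, "dz": 0.5, "ax": 0, "ay": 0, "az": 0}])

```text
time_s: 16.55
ee_pos: [367.5, 295.1, 128.0]
eef_rot: [3.138, 0.003, -0.334]
wrist_force: [0.9, 0.1, 0.8]
width: 0.652
grip_force: 0.0
```

apply_moves(moves=[{"gripper": -0.3, "dx": 0.005, "dy": 0, "dz": 0.18, "ax": 0, "ay": 0, "az": 0}, {"gripper": -0.3, "dx": 0.005, "dy": 0, "dz": 0.33, "ax": 0, "ay": 0, "az": 0}, {"gripper": -0.3, "dx": 0.005, "dy": 0, "dz": 0.44, "ax": 0, "ay": 0, "az": 0}, {"gripper": -0.3, "dx": 0.005, "dy": 0, "dz": 0.51, "ax": 0, "ay": 0, "az": 0}, {"gripper": 0, "dx": 0.005, "dy": 0, "dz": 0.51, "ax": 0, "ay": 0, "az": 0}, {"gripper": 0.2, "dx": 0.005, "dy": 0, "dz": 0.51, "ax": 0, "ay": 0, "az": 0}, {"gripper": 0.4, "dx": 0.005, "dy": 0, "dz": 0.51, "ax": 0, "ay": 0, "az": 0}, {"gripper": 1, "dx": 0.005, "dy": 0, "dz": 0.51, "ax": 0, "ay": 0, "az": 0}])

```text
time_s: 17.22
ee_pos: [371.4, 295.7, 28.9]
eef_rot: [-3.139, -0.002, -0.336]
wrist_force: [0.5, 0.6, -0.4]
width: 0.413
grip_force: 0.0
```

apply_moves(moves=[{"gripper": 1, "dx": 0, "dy": 0, "dz": 0, "ax": 0, "ay": 0, "az": 0}, {"gripper": 1, "dx": 0, "dy": 0, "dz": 0, "ax": 0, "ay": 0, "az": 0}, {"gripper": 1, "dx": 0, "dy": 0, "dz": 0, "ax": 0, "ay": 0, "az": 0}, {"gripper": 1, "dx": 0, "dy": 0, "dz": 0, "ax": 0, "ay": 0, "az": 0}, {"gripper": 1, "dx": 0, "dy": 0, "dz": 0, "ax": 0, "ay": 0, "az": 0}])

```text
time_s: 17.63
ee_pos: [371.0, 295.5, 28.7]
eef_rot: [-3.14, -0.002, -0.335]
wrist_force: [0.5, -2.4, 7.2]
width: 0.353
grip_force: 30.0
```

apply_moves(moves=[{"gripper": 1, "dx": 0, "dy": 0, "dz": -0.05, "ax": 0, "ay": 0, "az": 0}, {"gripper": 1, "dx": 0, "dy": 0, "dz": -0.2, "ax": 0, "ay": 0, "az": 0}, {"gripper": 1, "dx": 0, "dy": 0, "dz": -0.4, "ax": 0, "ay": 0, "az": 0}, {"gripper": 1, "dx": 0, "dy": 0, "dz": -0.6, "ax": 0, "ay": 0, "az": 0}, {"gripper": 1, "dx": 0, "dy": 0, "dz": -0.72, "ax": 0, "ay": 0, "az": 0}, {"gripper": 1, "dx": 0, "dy": 0, "dz": -0.75, "ax": 0, "ay": 0, "az": 0}])

```text
time_s: 18.13
ee_pos: [371.8, 296.4, 182.3]
eef_rot: [-3.135, -0.006, -0.335]
wrist_force: [0.6, 0.4, -0.6]
width: 0.357
grip_force: 30.0
```

apply_moves(moves=[{"gripper": 1, "dx": 0.04, "dy": -0.1, "dz": 0, "ax": 0, "ay": 0, "az": 0}, {"gripper": 1, "dx": 0.1, "dy": -0.25, "dz": 0, "ax": 0, "ay": 0, "az": 0}, {"gripper": 1, "dx": 0.16, "dy": -0.4, "dz": 0, "ax": 0, "ay": 0, "az": 0}, {"gripper": 1, "dx": 0.22, "dy": -0.55, "dz": 0, "ax": 0, "ay": 0, "az": 0}, {"gripper": 1, "dx": 0.27, "dy": -0.67, "dz": 0, "ax": 0, "ay": 0, "az": 0}, {"gripper": 1, "dx": 0.3, "dy": -0.74, "dz": 0, "ax": 0, "ay": 0, "az": 0}, {"gripper": 1, "dx": 0.3, "dy": -0.74, "dz": 0, "ax": 0, "ay": 0, "az": 0}, {"gripper": 1, "dx": 0.3, "dy": -0.74, "dz": 0, "ax": 0, "ay": 0, "az": 0}])

```text
time_s: 18.8
ee_pos: [474.6, 415.0, 175.7]
eef_rot: [3.139, 0.002, -0.335]
wrist_force: [-1.2, -1.0, -1.5]
width: 0.357
grip_force: 30.0
```

```bash
python3 - <<'E'
from h import *
import pickle
st=arm.get_state();c=calibration("wrist");im=camera("wrist");cv2.imwrite("pics/w5.png",im[:,:,::-1]);pickle.dump(c,open("pics/w5.pkl","wb"))
print(st["time_s"],st["ee_pos"],st["eef_rot"],st["wrist_force"])
E
```

```text
18.8 [474.63614708 414.97346977 175.66652334] [ 3.13924944e+00  1.51608112e-03 -3.34757843e-01] [-1.23518281 -0.97726002 -1.45026359]
```

View pics/w5.png

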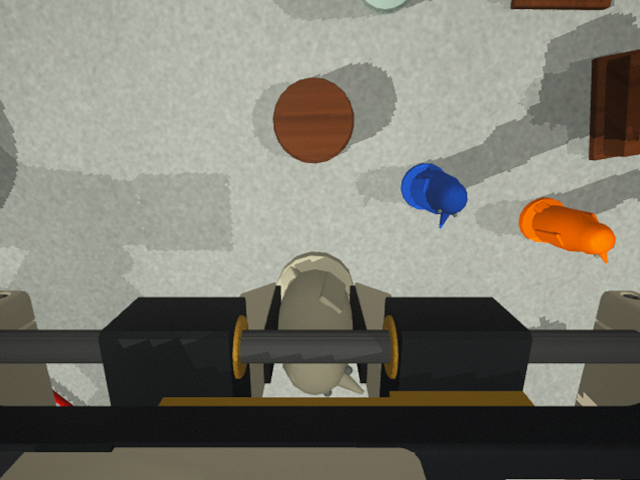

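The small plinth is at (313,120). The held penguin's foot rim has its top at (315,252) and its sides at (277,285) and (355,283).

```bash
python3 - <<'E'
from h import *
import pickle
w=pickle.load(open("pics/w5.pkl","rb"));im=cv2.imread("pics/w5.png")
t=np.array([474.64,414.97]);y=-.3348
T=np.array([[np.cos(y),np.sin(y)],[np.sin(y),-np.cos(y)]])
p=fitpl(im,w,"plinth_small_round",(255,60,110,115),[561,386,0],th=35);print(p)
W=np.array([ray(w,q,155) for q in [(315.5,252),(277,285),(355,283),(290,261),(342,260)]])
r=least_squares(lambda q:np.hypot(*(W-q[:2]).T)-21,t);print("foot in tool",T@(r.x-t),r.fun.round(1))
print("plinth - foot in tool",T@(p[0][:2]-r.x), "plinth in tool",T@(p[0][:2]-t))
E
```

```text
(array([5.5945e+02, 3.8672e+02, 1.6000e-01]), np.float64(0.0144), np.float64(0.425))
foot in tool [-1.29694007  0.92437247] [-0.2  0.2  0.   0.   0.2]
plinth - foot in tool [90.68034635 -2.10981786] plinth in tool [89.38340629 -1.18544539]
```

apply_moves(moves=[{"gripper": 1, "dx": 0.08, "dy": -0.01, "dz": 0, "ax": 0, "ay": 0, "az": 0}, {"gripper": 1, "dx": 0.2, "dy": -0.01, "dz": 0, "ax": 0, "ay": 0, "az": 0}, {"gripper": 1, "dx": 0.34, "dy": -0.01, "dz": 0.03, "ax": 0, "ay": 0, "az": 0}, {"gripper": 1, "dx": 0.43, "dy": -0.01, "dz": 0.1, "ax": 0, "ay": 0, "az": 0}, {"gripper": 1, "dx": 0.45, "dy": -0.01, "dz": 0.2, "ax": 0, "ay": 0, "az": 0}, {"gripper": 1, "dx": 0.45, "dy": -0.01, "dz": 0.32, "ax": 0, "ay": 0, "az": 0}, {"gripper": 1, "dx": 0.45, "dy": -0.01, "dz": 0.42, "ax": 0, "ay": 0, "az": 0}, {"gripper": 1, "dx": 0.45, "dy": -0.01, "dz": 0.48, "ax": 0, "ay": 0, "az": 0}])

```text
time_s: 19.52
ee_pos: [559.1, 385.9, 78.7]
eef_rot: [3.138, 0.003, -0.336]
wrist_force: [0.2, 0.3, -1.6]
width: 0.353
grip_force: 30.0
```

apply_moves(moves=[{"gripper": 1, "dx": 0, "dy": 0, "dz": 0.02, "ax": 0, "ay": 0, "az": 0}, {"gripper": 1, "dx": 0, "dy": 0, "dz": 0.035, "ax": 0, "ay": 0, "az": 0}, {"gripper": 1, "dx": 0, "dy": 0, "dz": 0.045, "ax": 0, "ay": 0, "az": 0}, {"gripper": 1, "dx": 0, "dy": 0, "dz": 0.05, "ax": 0, "ay": 0, "az": 0}, {"gripper": 1, "dx": 0, "dy": 0, "dz": 0.05, "ax": 0, "ay": 0, "az": 0}])

```text
time_s: 19.93
ee_pos: [561.2, 387.8, 72.3]
eef_rot: [-3.14, -0.001, -0.335]
wrist_force: [0.4, 0.1, -1.3]
width: 0.359
grip_force: 30.0
```

apply_moves(moves=[{"gripper": 1, "dx": 0, "dy": 0, "dz": 0.01, "ax": 0, "ay": 0, "az": 0}, {"gripper": 1, "dx": 0, "dy": 0, "dz": 0.017, "ax": 0, "ay": 0, "az": 0}, {"gripper": 1, "dx": 0, "dy": 0, "dz": 0.022, "ax": 0, "ay": 0, "az": 0}, {"gripper": 1, "dx": 0, "dy": 0, "dz": 0.025, "ax": 0, "ay": 0, "az": 0}, {"gripper": 1, "dx": 0, "dy": 0, "dz": 0.025, "ax": 0, "ay": 0, "az": 0}])

```text
time_s: 20.35
ee_pos: [560.8, 387.4, 66.1]
eef_rot: [3.141, 0.0, -0.335]
wrist_force: [0.1, -0.3, -0.7]
width: 0.359
grip_force: 30.0
```

apply_moves(moves=[{"gripper": 1, "dx": 0, "dy": 0, "dz": 0.003, "ax": 0, "ay": 0, "az": 0}, {"gripper": 1, "dx": 0, "dy": 0, "dz": 0.006, "ax": 0, "ay": 0, "az": 0}, {"gripper": 1, "dx": 0, "dy": 0, "dz": 0.008, "ax": 0, "ay": 0, "az": 0}, {"gripper": 1, "dx": 0, "dy": 0, "dz": 0.008, "ax": 0, "ay": 0, "az": 0}])

```text
time_s: 20.68
ee_pos: [560.8, 387.5, 64.5]
eef_rot: [3.141, 0.0, -0.335]
wrist_force: [-0.0, 0.1, -0.6]
width: 0.356
grip_force: 30.0
```

apply_moves(moves=[{"gripper": 1, "dx": -0.004, "dy": 0, "dz": 0.003, "ax": 0, "ay": 0, "az": 0}, {"gripper": 1, "dx": -0.004, "dy": 0, "dz": 0.005, "ax": 0, "ay": 0, "az": 0}, {"gripper": 1, "dx": -0.004, "dy": 0, "dz": 0.006, "ax": 0, "ay": 0, "az": 0}, {"gripper": 1, "dx": -0.004, "dy": 0, "dz": 0.006, "ax": 0, "ay": 0, "az": 0}])

```text
time_s: 21.02
ee_pos: [560.0, 387.8, 63.8]
eef_rot: [3.142, -0.0, -0.335]
wrist_force: [-0.7, 0.0, 2.4]
width: 0.36
grip_force: 30.0
```

apply_moves(moves=[{"gripper": 1, "dx": 0, "dy": 0, "dz": 0.003, "ax": 0, "ay": 0, "az": 0}, {"gripper": 0.1, "dx": 0, "dy": 0, "dz": 0.003, "ax": 0, "ay": 0, "az": 0}, {"gripper": 0, "dx": 0, "dy": 0, "dz": 0.003, "ax": 0, "ay": 0, "az": 0}, {"gripper": -0.3, "dx": 0, "dy": 0, "dz": 0.003, "ax": 0, "ay": 0, "az": 0}, {"gripper": -0.3, "dx": 0, "dy": 0, "dz": 0.003, "ax": 0, "ay": 0, "az": 0}, {"gripper": -0.3, "dx": 0, "dy": 0, "dz": 0.003, "ax": 0, "ay": 0, "az": 0}, {"gripper": -0.3, "dx": 0, "dy": 0, "dz": -0.05, "ax": 0, "ay": 0, "az": 0}])

```text
time_s: 21.6
ee_pos: [558.9, 387.0, 71.3]
eef_rot: [3.138, 0.003, -0.335]
wrist_force: [-1.7, -0.6, -0.5]
width: 0.646
grip_force: 0.0
```

apply_moves(moves=[{"gripper": -0.3, "dx": 0, "dy": 0, "dz": -0.2, "ax": 0, "ay": 0, "az": 0}, {"gripper": -0.3, "dx": 0, "dy": 0, "dz": -0.4, "ax": 0, "ay": 0, "az": 0}, {"gripper": -0.3, "dx": 0, "dy": 0, "dz": -0.6, "ax": 0, "ay": 0, "az": 0}, {"gripper": -0.3, "dx": 0, "dy": 0, "dz": -0.8, "ax": 0, "ay": 0, "az": 0}, {"gripper": -0.3, "dx": 0, "dy": 0, "dz": -0.8, "ax": 0, "ay": 0, "az": 0}, {"gripper": -0.3, "dx": 0, "dy": 0, "dz": -0.8, "ax": 0, "ay": 0, "az": 0}])

```text
time_s: 22.1
ee_pos: [561.2, 388.4, 237.9]
eef_rot: [-3.136, -0.005, -0.335]
wrist_force: [0.2, -0.8, -1.3]
width: 0.65
grip_force: 0.0
```

apply_moves(moves=[{"gripper": -0.6, "dx": 0.1, "dy": 0.863, "dz": 0, "ax": 0, "ay": 0, "az": 0}, {"gripper": -0.6, "dx": 0.1, "dy": 0.863, "dz": 0, "ax": 0, "ay": 0, "az": 0}, {"gripper": -0.6, "dx": 0.1, "dy": 0.863, "dz": 0, "ax": 0, "ay": 0, "az": 0}, {"gripper": -0.6, "dx": 0.1, "dy": 0.863, "dz": 0, "ax": 0, "ay": 0, "az": 0}, {"gripper": -0.6, "dx": 0.1, "dy": 0.863, "dz": 0, "ax": 0, "ay": 0, "az": 0}])

```text
time_s: 22.52
ee_pos: [520.0, 212.8, 232.3]
eef_rot: [3.137, 0.003, -0.339]
wrist_force: [2.0, 0.1, 0.6]
width: 0.801
grip_force: 0.0
```

apply_moves(moves=[{"gripper": -0.6, "dx": 0.1, "dy": 0.863, "dz": 0, "ax": 0, "ay": 0, "az": 0}, {"gripper": -0.6, "dx": 0.1, "dy": 0.863, "dz": 0, "ax": 0, "ay": 0, "az": 0}, {"gripper": -0.6, "dx": 0.1, "dy": 0.863, "dz": 0, "ax": 0, "ay": 0, "az": 0}, {"gripper": -0.6, "dx": 0.1, "dy": 0.863, "dz": 0, "ax": 0, "ay": 0, "az": 0}, {"gripper": -0.6, "dx": 0.1, "dy": 0.863, "dz": 0, "ax": 0, "ay": 0, "az": 0}])

```text
time_s: 22.93
ee_pos: [482.4, 43.9, 232.6]
eef_rot: [3.139, 0.002, -0.339]
wrist_force: [0.6, -0.4, 0.6]
width: 0.799
grip_force: 0.0
```

apply_moves(moves=[{"gripper": -0.6, "dx": 0.1, "dy": 0.863, "dz": 0, "ax": 0, "ay": 0, "az": 0}, {"gripper": -0.6, "dx": 0.1, "dy": 0.863, "dz": 0, "ax": 0, "ay": 0, "az": 0}, {"gripper": -0.6, "dx": 0.1, "dy": 0.863, "dz": 0, "ax": 0, "ay": 0, "az": 0}, {"gripper": -0.6, "dx": 0.1, "dy": 0.863, "dz": 0, "ax": 0, "ay": 0, "az": 0}, {"gripper": -0.6, "dx": 0.1, "dy": 0.863, "dz": 0, "ax": 0, "ay": 0, "az": 0}])

```text
time_s: 23.35
ee_pos: [445.0, -125.5, 232.7]
eef_rot: [3.14, 0.001, -0.34]
wrist_force: [0.8, -0.1, 0.1]
width: 0.803
grip_force: 0.0
```

apply_moves(moves=[{"gripper": -0.6, "dx": 0.1, "dy": 0.863, "dz": 0, "ax": 0, "ay": 0, "az": 0.0725}, {"gripper": -0.6, "dx": 0.1, "dy": 0.863, "dz": 0, "ax": 0, "ay": 0, "az": 0.0725}, {"gripper": -0.6, "dx": 0.1, "dy": 0.863, "dz": 0.1, "ax": 0, "ay": 0, "az": 0.0725}, {"gripper": -0.6, "dx": 0.1, "dy": 0.863, "dz": 0.2, "ax": 0, "ay": 0, "az": 0.0725}, {"gripper": -0.6, "dx": 0.1, "dy": 0.863, "dz": 0.35, "ax": 0, "ay": 0, "az": 0.0725}, {"gripper": -0.6, "dx": 0.1, "dy": 0.863, "dz": 0.41, "ax": 0, "ay": 0, "az": 0.0725}, {"gripper": -0.6, "dx": 0.1, "dy": 0.863, "dz": 0.41, "ax": 0, "ay": 0, "az": 0.0725}, {"gripper": -0.6, "dx": 0.1, "dy": 0.863, "dz": 0.41, "ax": 0, "ay": 0, "az": 0.0725}])

```text
time_s: 24.02
ee_pos: [408.5, -289.6, 150.7]
eef_rot: [-3.141, 0.003, -0.48]
wrist_force: [0.2, -0.7, 0.3]
width: 0.801
grip_force: 0.0
```

apply_moves(moves=[{"gripper": -0.6, "dx": 0, "dy": 0, "dz": 0.15, "ax": 0, "ay": 0, "az": 0}, {"gripper": -0.6, "dx": 0, "dy": 0, "dz": 0.3, "ax": 0, "ay": 0, "az": 0}, {"gripper": -0.6, "dx": 0, "dy": 0, "dz": 0.42, "ax": 0, "ay": 0, "az": 0}, {"gripper": -0.6, "dx": 0, "dy": 0, "dz": 0.5, "ax": 0, "ay": 0, "az": 0}, {"gripper": -0.6, "dx": 0, "dy": 0, "dz": 0.545, "ax": 0, "ay": 0, "az": 0}, {"gripper": -0.6, "dx": 0, "dy": 0, "dz": 0.55, "ax": 0, "ay": 0, "az": 0}, {"gripper": -0.3, "dx": 0, "dy": 0, "dz": 0.55, "ax": 0, "ay": 0, "az": 0}])

```text
time_s: 24.6
ee_pos: [409.5, -290.5, 42.5]
eef_rot: [3.141, -0.001, -0.479]
wrist_force: [0.7, -0.2, 0.2]
width: 0.766
grip_force: 0.0
```

apply_moves(moves=[{"gripper": 0, "dx": 0, "dy": 0, "dz": 0, "ax": 0, "ay": 0, "az": 0}, {"gripper": 0.3, "dx": 0, "dy": 0, "dz": 0, "ax": 0, "ay": 0, "az": 0}, {"gripper": 0.4, "dx": 0, "dy": 0, "dz": 0, "ax": 0, "ay": 0, "az": 0}, {"gripper": 0.6, "dx": 0, "dy": 0, "dz": 0, "ax": 0, "ay": 0, "az": 0}, {"gripper": 1, "dx": 0, "dy": 0, "dz": 0, "ax": 0, "ay": 0, "az": 0}, {"gripper": 1, "dx": 0, "dy": 0, "dz": 0, "ax": 0, "ay": 0, "az": 0}, {"gripper": 1, "dx": 0, "dy": 0, "dz": 0, "ax": 0, "ay": 0, "az": 0}, {"gripper": 1, "dx": 0, "dy": 0, "dz": 0, "ax": 0, "ay": 0, "az": 0}])

```text
time_s: 25.27
ee_pos: [408.6, -290.6, 41.7]
eef_rot: [-3.142, -0.0, -0.48]
wrist_force: [0.3, 0.6, 2.5]
width: 0.288
grip_force: 30.0
```

apply_moves(moves=[{"gripper": 1, "dx": 0, "dy": 0, "dz": -0.05, "ax": 0, "ay": 0, "az": 0}, {"gripper": 1, "dx": 0, "dy": 0, "dz": -0.2, "ax": 0, "ay": 0, "az": 0}, {"gripper": 1, "dx": 0, "dy": 0, "dz": -0.4, "ax": 0, "ay": 0, "az": 0}, {"gripper": 1, "dx": 0, "dy": 0, "dz": -0.55, "ax": 0, "ay": 0, "az": 0}, {"gripper": 1, "dx": 0.04, "dy": 0.02, "dz": -0.63, "ax": 0, "ay": 0, "az": 0}, {"gripper": 1, "dx": 0.13, "dy": 0.06, "dz": -0.65, "ax": 0, "ay": 0, "az": 0}, {"gripper": 1, "dx": 0.25, "dy": 0.1, "dz": -0.65, "ax": 0, "ay": 0, "az": 0}, {"gripper": 1, "dx": 0.36, "dy": 0.15, "dz": -0.65, "ax": 0, "ay": 0, "az": 0}])

```text
time_s: 25.93
ee_pos: [459.4, -351.0, 173.2]
eef_rot: [3.141, -0.002, -0.48]
wrist_force: [1.3, 0.8, -0.9]
width: 0.287
grip_force: 30.0
```

apply_moves(moves=[{"gripper": 1, "dx": 0.06, "dy": 0.02, "dz": 0, "ax": 0, "ay": 0, "az": 0}, {"gripper": 1, "dx": 0.09, "dy": 0.025, "dz": 0, "ax": 0, "ay": 0, "az": 0}, {"gripper": 1, "dx": 0.09, "dy": 0.025, "dz": 0, "ax": 0, "ay": 0, "az": 0}, {"gripper": 1, "dx": 0.09, "dy": 0.025, "dz": 0, "ax": 0, "ay": 0, "az": 0}])

```text
time_s: 26.27
ee_pos: [471.7, -362.5, 171.3]
eef_rot: [-3.141, 0.001, -0.48]
wrist_force: [-0.5, 0.7, -1.0]
width: 0.289
grip_force: 30.0
```

```bash
python3 - <<'E'
from h import *
import pickle
st=arm.get_state();c=calibration("wrist");im=camera("wrist");cv2.imwrite("pics/w6.png",im[:,:,::-1]);pickle.dump(c,open("pics/w6.pkl","wb"))
print(st["time_s"],st["ee_pos"],st["eef_rot"],st["wrist_force"])
E
```

```text
26.2667 [ 471.72035622 -362.46534037  171.33333701] [-3.14121125e+00  1.33413756e-03 -4.80049634e-01] [-0.54462333  0.66662874 -1.03334904]
```

View pics/w6.png

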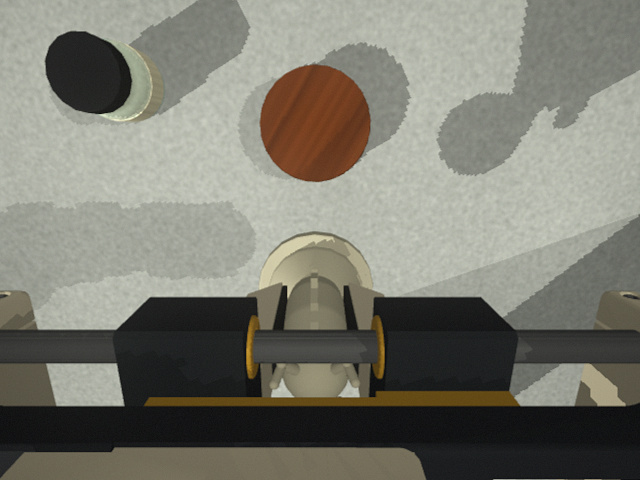

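The large plinth is at (315,123). The held serpent's foot rim passes through (316,233), (260,283) and (373,281).

```bash
python3 - <<'E'
from h import *
import pickle
w=pickle.load(open("pics/w6.pkl","rb"));im=cv2.imread("pics/w6.png")
t=np.array([471.72,-362.47]);y=-.48
T=np.array([[np.cos(y),np.sin(y)],[np.sin(y),-np.cos(y)]])
p=fitpl(im,w,"plinth_large_round",(235,50,150,150),[548,-403,0],th=35);print(p)
W=np.array([ray(w,q,137.6) for q in [(316,232.5),(260,283),(373,281),(275,254),(358,254)]])
r=least_squares(lambda q:np.hypot(*(W-q[:2]).T)-33,t);print("foot in tool",T@(r.x-t),r.fun.round(1))
print("plinth - foot in tool",T@(p[0][:2]-r.x), "plinth in tool",T@(p[0][:2]-t))
E
```

```text
(array([ 5.4795e+02, -4.0189e+02,  1.3000e-01]), np.float64(0.0075), np.float64(0.451))
foot in tool [-7.81947363  0.99283237] [ 1.4 -0.2 -0.1 -1.  -1. ]
plinth - foot in tool [93.63843169 -1.22891906] plinth in tool [85.81895806 -0.2360867 ]
```

apply_moves(moves=[{"gripper": 1, "dx": 0.08, "dy": -0.004, "dz": 0, "ax": 0, "ay": 0, "az": 0}, {"gripper": 1, "dx": 0.2, "dy": -0.004, "dz": 0, "ax": 0, "ay": 0, "az": 0}, {"gripper": 1, "dx": 0.34, "dy": -0.004, "dz": 0.03, "ax": 0, "ay": 0, "az": 0}, {"gripper": 1, "dx": 0.44, "dy": -0.004, "dz": 0.1, "ax": 0, "ay": 0, "az": 0}, {"gripper": 1, "dx": 0.462, "dy": -0.004, "dz": 0.2, "ax": 0, "ay": 0, "az": 0}, {"gripper": 1, "dx": 0.462, "dy": -0.004, "dz": 0.3, "ax": 0, "ay": 0, "az": 0}, {"gripper": 1, "dx": 0.462, "dy": -0.004, "dz": 0.38, "ax": 0, "ay": 0, "az": 0}, {"gripper": 1, "dx": 0.462, "dy": -0.004, "dz": 0.42, "ax": 0, "ay": 0, "az": 0}])

```text
time_s: 26.98
ee_pos: [553.1, -403.6, 85.0]
eef_rot: [-3.14, 0.005, -0.48]
wrist_force: [-0.7, 0.2, -2.3]
width: 0.287
grip_force: 30.0
```

apply_moves(moves=[{"gripper": 1, "dx": 0, "dy": 0, "dz": 0.012, "ax": 0, "ay": 0, "az": 0}, {"gripper": 1, "dx": 0, "dy": 0, "dz": 0.022, "ax": 0, "ay": 0, "az": 0}, {"gripper": 1, "dx": 0, "dy": 0, "dz": 0.03, "ax": 0, "ay": 0, "az": 0}, {"gripper": 1, "dx": 0, "dy": 0, "dz": 0.035, "ax": 0, "ay": 0, "az": 0}, {"gripper": 1, "dx": 0, "dy": 0, "dz": 0.035, "ax": 0, "ay": 0, "az": 0}])

```text
time_s: 27.4
ee_pos: [554.8, -405.4, 81.5]
eef_rot: [3.141, -0.001, -0.48]
wrist_force: [0.3, -0.9, -1.0]
width: 0.287
grip_force: 30.0
```

apply_moves(moves=[{"gripper": 1, "dx": -0.005, "dy": 0, "dz": 0.007, "ax": 0, "ay": 0, "az": 0}, {"gripper": 1, "dx": -0.005, "dy": 0, "dz": 0.012, "ax": 0, "ay": 0, "az": 0}, {"gripper": 1, "dx": -0.005, "dy": 0, "dz": 0.016, "ax": 0, "ay": 0, "az": 0}, {"gripper": 1, "dx": -0.005, "dy": 0, "dz": 0.018, "ax": 0, "ay": 0, "az": 0}, {"gripper": 1, "dx": -0.005, "dy": 0, "dz": 0.018, "ax": 0, "ay": 0, "az": 0}])

```text
time_s: 27.82
ee_pos: [553.6, -404.6, 76.8]
eef_rot: [3.142, 0.0, -0.48]
wrist_force: [0.0, -0.1, -1.4]
width: 0.286
grip_force: 30.0
```

apply_moves(moves=[{"gripper": 1, "dx": 0, "dy": 0, "dz": 0.002, "ax": 0, "ay": 0, "az": 0}, {"gripper": 1, "dx": 0, "dy": 0, "dz": 0.004, "ax": 0, "ay": 0, "az": 0}, {"gripper": 1, "dx": 0, "dy": 0, "dz": 0.004, "ax": 0, "ay": 0, "az": 0}])

```text
time_s: 28.07
ee_pos: [553.7, -404.8, 76.7]
eef_rot: [3.141, -0.001, -0.48]
wrist_force: [-2.7, 0.7, 3.9]
width: 0.287
grip_force: 30.0
```

apply_moves(moves=[{"gripper": 0.3, "dx": 0, "dy": 0, "dz": 0, "ax": 0, "ay": 0, "az": 0}, {"gripper": 0.1, "dx": 0, "dy": 0, "dz": 0, "ax": 0, "ay": 0, "az": 0}, {"gripper": -0.2, "dx": 0, "dy": 0, "dz": 0, "ax": 0, "ay": 0, "az": 0}, {"gripper": -0.6, "dx": 0, "dy": 0, "dz": 0, "ax": 0, "ay": 0, "az": 0}, {"gripper": -0.6, "dx": 0, "dy": 0, "dz": 0, "ax": 0, "ay": 0, "az": 0}, {"gripper": -0.6, "dx": 0, "dy": 0, "dz": 0, "ax": 0, "ay": 0, "az": 0}, {"gripper": -0.6, "dx": 0, "dy": 0, "dz": -0.05, "ax": 0, "ay": 0, "az": 0}])

```text
time_s: 28.65
ee_pos: [552.7, -403.8, 84.2]
eef_rot: [-3.141, 0.004, -0.48]
wrist_force: [-0.3, -0.0, 0.5]
width: 0.733
grip_force: 0.0
```

apply_moves(moves=[{"gripper": -0.6, "dx": 0, "dy": 0, "dz": -0.2, "ax": 0, "ay": 0, "az": 0}, {"gripper": -0.6, "dx": 0, "dy": 0, "dz": -0.4, "ax": 0, "ay": 0, "az": 0}, {"gripper": -0.6, "dx": 0, "dy": 0, "dz": -0.6, "ax": 0, "ay": 0, "az": 0}, {"gripper": -0.6, "dx": 0, "dy": 0, "dz": -0.8, "ax": 0, "ay": 0, "az": 0}, {"gripper": -0.6, "dx": -0.3, "dy": 0, "dz": -0.8, "ax": 0, "ay": 0, "az": 0}, {"gripper": -0.6, "dx": -0.6, "dy": 0, "dz": -0.8, "ax": 0, "ay": 0, "az": 0}, {"gripper": -0.6, "dx": -0.8, "dy": 0, "dz": -0.8, "ax": 0, "ay": 0, "az": 0}, {"gripper": -0.6, "dx": -0.8, "dy": 0, "dz": -0.8, "ax": 0, "ay": 0, "az": 0}])

```text
time_s: 29.32
ee_pos: [409.7, -329.3, 247.0]
eef_rot: [3.141, -0.001, -0.48]
wrist_force: [0.2, -0.5, 0.5]
width: 0.802
grip_force: 0.0
```

```bash
python3 - <<'E'
from h import *
im=camera("top");cv2.imwrite("pics/top9.png",im[:,:,::-1]);im=im[:,:,::-1]
w=camera("wrist")[:,:,::-1];cv2.imwrite("pics/w9.png",w)
cr=lambda x,y,s=60,S=5:cv2.resize(im[y-s//2:y+s//2,x-s//2:x+s//2],None,fx=S,fy=S,interpolation=cv2.INTER_CUBIC)
a=np.vstack([np.hstack([cr(118,198),cr(238,164)]),np.hstack([cr(257,239),cr(527,205)])])
b=np.hstack([a[:, :],]);cv2.imwrite("pics/fin.png",b)
print(arm.get_state()["ee_pos"],arm.get_state()["time_s"])
E
```

```text
[ 407.5278101  -327.58247107  246.81792637] 29.4167
```

View pics/fin.png

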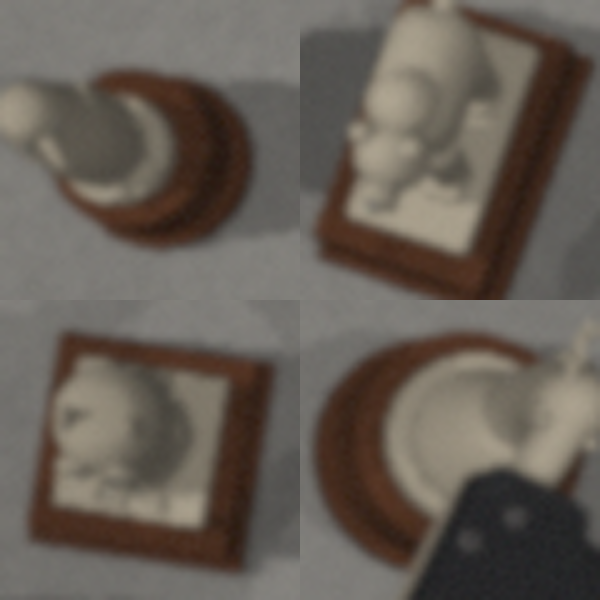

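The crops show all four figures standing on their plinths, with borders that look right. I'll run one numeric check on the penguin, owl and bear feet.

```bash
python3 - <<'E'
from h import *
c=calibration("top")
g=lambda q,x,y:np.array(q)/5+[x-30,y-30]-.4
W=np.array([ray(c,g(q,118,198),43) for q in [(180,145),(165,182),(150,100),(75,188),(120,204)]])
r=least_squares(lambda q:np.hypot(*(W-q[:2]).T)-21,[560,387]);print("penguin",r.x,r.fun.round(1))
print("owl",fitc("owl",c,[g((230,378-300),257,239),g((205,528-300),257,239),g((52,508-300),257,239)],43,[482,115,-.15]))
print("bear",fitc("bear",c,[g((540-300,45),238,164),g((470-300,254),238,164),g((345-300,217),238,164)],43,[630,153,-.33]))
W=np.array([ray(c,g(q,527,205),43) for q in [(83,130),(180,50),(110,80),(95,180),(130,60)]])
r=least_squares(lambda q:np.hypot(*(W-q[:2]).T)-33,[548,-403]);print("serpent",r.x,r.fun.round(1))
im=cv2.imread("pics/top9.png")
for n,b,p in [("plinth_small_round",(85,170,65,60),[560,387,0]),("plinth_large_round",(495,170,65,60),[548,-403,0])]: print(n,fitpl(im,c,n,b,p,th=18))
E
```

```text
penguin [557.95133957 383.72690425] [ 1.  -0.1  0.4  1.4 -0.4]
owl (array([ 4.83281526e+02,  1.13099405e+02, -1.43199846e-01]), np.float64(1.1993651339166433))
bear (array([ 6.30551553e+02,  1.50738335e+02, -3.04084259e-01]), np.float64(1.1238755867890973))
serpent [ 549.05906835 -401.34184103] [ 0.5  0.9 -1.3  0.5  0.3]
plinth_small_round (array([5.6086e+02, 3.8790e+02, 5.0000e-02]), np.float64(0.1381), np.float64(0.214))
plinth_large_round (array([ 5.4987e+02, -4.0600e+02,  9.0000e-02]), np.float64(0.1696), np.float64(0.422))
```

View pics/w9.png

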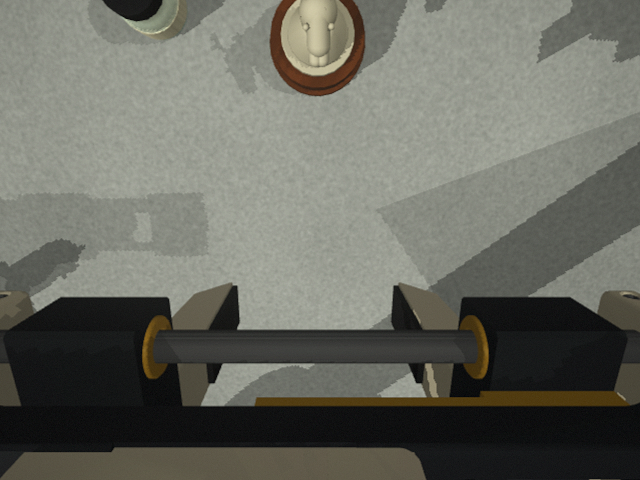

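The serpent stands centred on its plinth at (317,35) in the wrist view. Every foot is within about 4 mm of its plinth's centre, so I'm handing in.

```bash
python3 -c "
from plant import arm
print(arm.sign_off())"
```

```text
the job is handed in; nothing more can be done
None
```

All four figures are on their matching plinths and I've handed the job in; camera checks put each foot within about 4 mm of its plinth's centre, but the hand-in reported no verdict.

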